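# Cap the tea caddies and close the gift box

## Robot

A 6-joint arm with a two-finger parallel gripper is mounted at the origin on the work surface. World frame = base frame: x ahead of the robot, y to its left, z up, the work surface at z = 0. Lengths are in mm, angles in rad, forces in N, time in s.
With the tool pointing down it reaches from about 400 to 925 mm from the base axis. Payload 12.5 kg.
Tool frame: the origin (TCP) lies at the very end of the fingers, on their centre line; the grasp point (between the pads) lies 19 mm behind it (env.grasp_offset is the distance from the TCP to the grasp point, in mm); z points along the fingers, y is the direction in which the jaws open and shut (so a half turn about z gives the same grasp; the last joint's range is limited). The gripper opens to 95 mm and grips with 3 to 60 N. Pads are 20 mm wide; open, the fingers measure 119 mm over their backs; the gripper's body (75 mm by 180 mm) begins 59 mm behind the grasp point.
Start: joints at [-1.453, 0.491, 1.559, -0, 1.092, -0.106], TCP at [138.732, -609.426, 214.661] pointing down, gripper open.
Joint ranges: [-3.1, 3.1], [-0.84, 2.19], [0.05, 2.79], [-1.13, 4.28], [0.06, 2.93], [-2.69, 2.69]. Speed limits (rad/s): [2.22, 2.22, 2.79, 3.14, 3.14, 3.14].

## Interface

Orientations are given as [roll, pitch, yaw] about the fixed x, y, z axes, in that order (R = Rz(yaw) Ry(pitch) Rx(roll)).
In Python, from cell import env gives the robot as it stands. The module is installed in compiled form; this text tells all that it offers.
- The arm moves only by the shell command python3 -m pendant 'ROWS'. ROWS is JSON, one flat list of numbers, 5 for each row, row after row: the shift along the tool's x, y, z as a fraction of full scale, then the turn about the tool's z as a fraction of full scale, then the gripper's target within -1 to 1 (shut at 1, half-way at 0, fully open at -1). In form: [x, y, z, turn, grip, x, y, z, turn, grip, ...]. A call has 1 to 10 rows; each row shifts and turns the commanded pose from where the row before left it, along the tool's axes as they then stand; what a row does not reach is not made up. Full scale, the value 1, is 0.4 m for a shift and 180 degrees for a turn. A row lasts 1/8 s, in which the tool goes at most 62.5 mm and 10.7 degrees, less where a joint would pass 70% of its speed; a pose out of reach is approached as far as the arm can. A call with a number of a shift or a turn outside -1 to 1 is refused whole. A call with a gripper value outside its range is refused whole. The fingers move at their own pace and stop on an object; the grip force is fixed at half the most. Time passes only in rows, so rows that do not move let the fingers close. It gives the time, the measured TCP pose, the force and the opening at its end, in the units of the state.
- env.state(): the state, without advancing time (a new reading comes with each control period).
- env.read_camera(name): name is "side" or "top"; returns the picture (420x560x3 uint8, red, green, blue); there is no depth.
- env.camera_model(name): a dict with "fx", "fy", "cx", "cy" (pixels), "view" (4x4, takes a point from world to camera coordinates). Camera axes: x right, y down, z forward; pixel columns grow to the right and rows downward; lengths in mm; the calibration is good to about 2 mm. A picture is of the moment at which its call begins. camera_model takes no time and is no camera call.
- env.job_done(): hands the job in, once; it reports no verdict.
Trained networks look in the newest picture that a camera, given by its name, has taken for a name from the list of things; names that differ only in an ending like _2 or _b are one class to them, and where a whole thing is asked for, a point or a joint stands for the part that bears it (a point fixed in the world has none). Each returns a list of dicts, best first, with "confidence" (0 to 1); they miss things now and then, are a little off and sometimes report something else, mostly with a low value. They report only what shows in the picture. A call takes as long as a camera call. They do not tell look-alikes from the thing itself.
- env.masks_of(thing, camera): "region" (420x560 bool, what is visible of it).
- env.landmark_of(thing, camera): "xyz" ([x, y, z] in mm, in world coordinates, good to about 4 mm: a listed point, or the origin of a listed thing).
The state is a dict: "t": time; "joints": joint angles; "qvel": joint speeds; "tau": joint torques, N m; "eef_pos": TCP position; "tcp_rot": TCP orientation; "ft_force": force on the tool from outside, world axes, zero at the start; "moment": the same for the moment, N m; "opening": opening from 0.0 (shut) to 1.0 (fully open).
Only numpy, scipy, OpenCV 4.12 (cv2) and the standard library are available. Lean on these libraries where they do the work, as an engineer would, in place of code of your own. Each camera call takes 0.05 s, during which the arm holds its last target.

## Task

Get the gold gift box ready to give: screw one of the brass caps from the bamboo tray fully home on every tea caddy standing in it - set the cap on the neck, turn it back until you feel the thread drop in, then screw it on to its stop - and leave a spare cap, if there is one, on the tray. Then fold the box's lid shut and, after that, swing its two latch levers up against it. The caddies are thin porcelain, so press on them only lightly, and leave the other ornaments where they stand.

Things in the scene. Friction and masses are not known exactly. Their poses are not given: they have to be found in the camera images.
- giftbox: Gold aluminium gift box, fixed to the shelf. Origin: centre of its underside; x from its latch side (nearest the robot) to its hinge side, y along its length, z up. Base 124 (x) by 336 (y) mm, walls 44 mm high, lined in dark red to 30 mm, with three square pockets 22 mm deep at y = -100, 0, +100 mm; two or three hold a caddy. The open lid stands up on its +x side.
- boxlid (a joint): Box lid hinge, rad: 0 = shut, grows as it opens, to 1.95; starts at 1.7 to 1.9 (up, leaning a little away from the robot). Stiff: the lid stays where it is left (0.4 to 0.6 N m moves it). Hinge line along the box's y axis at x = +62, z = 44 mm in its frame. The lid is a shell 124 mm from hinge to front edge, 336 mm wide, 56 mm deep; shut it covers z = 44 to 100 mm.
- boxlid_edge (a point): Middle of the lid's front upper outer edge: 124 mm from the hinge along the lid and 56 mm out from the hinge plane, on the outer face of the lid. Its axes turn with the lid; with the lid shut they are those of the box.
- latch1 (a joint): Latch lever on the box's front (robot) side, at y = -90 mm in its frame, rad: 0 = upright against the shut lid (latched), grows as it tips out and down, to 1.2; starts at 0.5 to 0.95; stays where left (0.05 N m). Pivot line along the box's y at x = -76, z = 22 mm. A steel strip 64 mm long, 28 mm wide (y), 6 mm thick; upright it stands 11 mm off the lid's front.
- latch2 (a joint): The second latch lever, the same as latch1 but at y = +90 mm in the box's frame.
- latch1_grip (a point): Point in the middle of lever latch1, 50 mm from its pivot, good to hold by its 28 mm width.
- latch2_grip (a point): The same point of lever latch2.
- felt: Thin dark red felt in the bottom of the box's pockets, on which the caddies stand, its top 8 mm above the box's underside. Origin: centre of the box's underside.
- tray: Bamboo tray, 270 (x) by 240 (y) mm, fixed. Origin: centre of its underside. Floor 7 mm high, rim 7 mm thick and 18 mm high. The caps lie on it.
- caddy1_rim (a point): Tea caddy 1 (None if absent; all alike): centre of the top of its mouth, 78 mm above its underside, z up. Porcelain, 64 mm square, 47 mm high, held from turning by its pocket; thin: press down on it with at most 60 N. Above, an aluminium neck 40 mm across, a lead-in cone on top, and a three-start quick thread (ridges 51 mm across, from 8 mm below the rim). Where the thread starts is unmarked.
- caddy2_rim (a point): Tea caddy 2, mouth centre as for caddy 1 (None if absent). A cap set on the neck rests on the ridges, cap centre 0 to 5 mm above this point; turned clockwise there it only meets a stop. Turned back (counter-clockwise from above), by 120 degrees at most, it rises slightly, then drops up to 7 mm, to 1.9 mm below this point: it is in the thread. Set down at a lucky angle it drops in at once.
- caddy3_rim (a point): Tea caddy 3, mouth centre as for caddy 1 (None if absent). A cap that has dropped into the thread (its centre 1.9 mm below this point) is screwed on clockwise from above: within 70 to 105 degrees it sinks another 4.7 mm, to 6.6 mm below this point, and meets its stop: fully home. The same for all caddies; the thread starts differ.
- cap1_center (a point): Brass screw cap 1: its centre, half-way up, on its axis, z up. 60 mm across at its plain top 6 mm (knurled, 59 mm, below), 27 mm high, about 70 g, lying open side down on the tray. Three small lugs inside its lower edge run in a caddy's thread; where they sit is unmarked. The caps look alike and any cap fits any caddy.
- cap2_center (a point): Brass screw cap 2: centre, half-way up; as cap 1.
- cap3_center (a point): Brass screw cap 3: centre, half-way up; as cap 1.
- teapot: Blue porcelain teapot, 132 mm across, 200 mm over spout and handle, 128 mm high. Leave it. Origin: centre of its underside.
- cakestand1: Clear acrylic cake stand, 170 mm across, 95 mm high. Leave it. Origin: centre of its underside.
- cakestand2: Clear acrylic cake stand, 150 mm across, 75 mm high. Leave it. Origin: centre of its underside.
- dish: Small jade-green ceramic dish, 110 mm across, 28 mm high. Leave it. Origin: centre of its underside.
- cup: Blue porcelain tea cup, 74 mm across, 55 mm high. Leave it. Origin: centre of its underside.
- vase: Small jade-green vase, 84 mm across, 115 mm high. Leave it. Origin: centre of its underside.
There are look-alikes about, which are no part of the job. Leave any white look-alike of the part that bears cap1_center alone. What is shaped like the part that bears cap3_center but brown is not meant.

How it is judged:
By the outcome, as a careful person would: the job done as asked, in the order asked, and still so for the second after the job is handed in, with the robot touching nothing.
Of caddy1, caddy2, caddy3 only 2 to 3 are there at a start; the rules pass over those that are not, and their reading is None.
At some moment in a run one of cap1, cap2, cap3 may be knocked a few centimetres aside while the robot is not near it.
It also fails if it takes over 210 s, if anything falls off the work surface, if the arm or the gripper's body presses on something with over 40 N, if the wrist force passes 120 N, or if a joint passes its speed limit or range.

## Working session

There is one attempt and no reset: what is moved stays moved. The work goes in short steps, Python scripts to look and compute and a shell command to move; the robot and the scene stay as the last step left them, time stands still between calls to the robot, and variables do not carry over. Pictures are saved under pics/ and viewed, and the job is handed in when it is done.

```bash
mkdir -p pics; ls; python3 - <<'E'
from cell import env
import cv2
print(env.state())
for c in("side","top"):
    im=env.read_camera(c); cv2.imwrite(f"pics/{c}0.png",im[:,:,::-1])
    m=env.camera_model(c); print(c,m)
E
```

```text
pics
{'t': 0.0, 'joints': array([-1.45261228e+00,  4.91537338e-01,  1.55948544e+00, -1.43371399e-05,
        1.09168492e+00, -1.05628957e-01]), 'qvel': array([ 0.00157178, -0.0004625 , -0.00064504, -0.00253643, -0.0004819 ,
        0.00058001]), 'tau': array([ 1.09774610e-03, -6.12643933e+01, -2.58184719e+01,  6.92094094e-02,
        4.81515401e-02, -1.11647503e-04]), 'eef_pos': array([ 138.68865841, -609.15290455,  214.06315808]), 'tcp_rot': array([-3.14048248e+00, -1.04917351e-04,  2.23819560e-01]), 'ft_force': array([0.53285254, 0.3368107 , 0.05538461]), 'moment': array([0.02008704, 0.03184798, 0.00387972]), 'opening': 0.9978582038784842}
side {'fx': 401.9773968279425, 'fy': 401.9773968279425, 'cx': 280.41571350107864, 'cy': 208.1092751712212, 'view': array([[ 6.66710983e-01, -7.45172175e-01, -1.46593114e-02,
        -3.62239341e+02],
       [-4.83918861e-01, -4.17839314e-01, -7.68916669e-01,
         3.23158009e+02],
       [ 5.66850070e-01,  5.19739105e-01, -6.39180930e-01,
         1.15487894e+03],
       [ 0.00000000e+00,  0.00000000e+00,  0.00000000e+00,
         1.00000000e+00]])}
top {'fx': 518.9743824788084, 'fy': 518.9743824788084, 'cx': 283.3800860020742, 'cy': 207.6535236718112, 'view': array([[-2.12243127e-02, -9.99773315e-01, -1.68742918e-03,
        -2.69201625e+01],
       [-9.94496881e-01,  2.12854363e-02, -1.02581108e-01,
         5.60128341e+02],
       [ 1.02593772e-01, -4.99070465e-04, -9.94723212e-01,
         1.58161951e+03],
       [ 0.00000000e+00,  0.00000000e+00,  0.00000000e+00,
         1.00000000e+00]])}
```

View pics/side0.png

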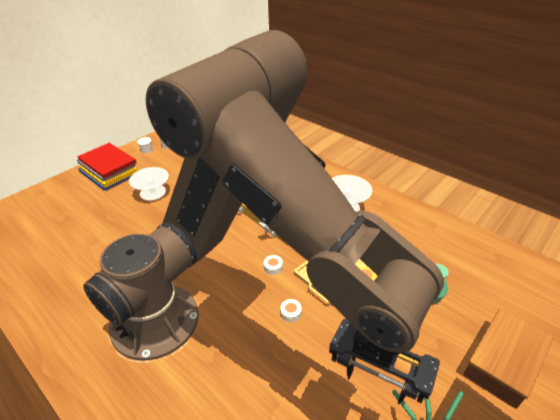

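View pics/top0.png

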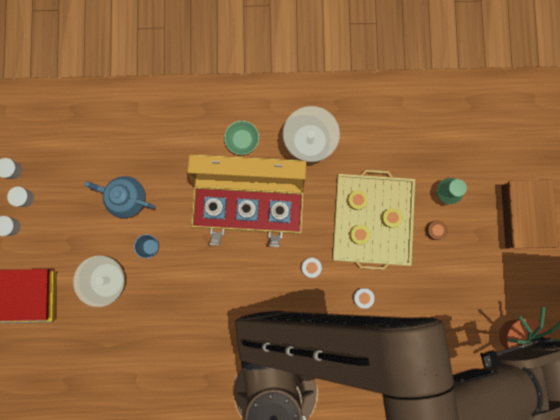

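```bash
cat > h.py <<'E'
from cell import env
import numpy as np, cv2
def proj(c,p):
    m=env.camera_model(c); q=m["view"]@np.append(p,1)
    return np.array([m["fx"]*q[0]/q[2]+m["cx"], m["fy"]*q[1]/q[2]+m["cy"]])
def ray(c,u,v,z):
    m=env.camera_model(c); V=m["view"]; R=V[:3,:3]; o=-R.T@V[:3,3]
    d=R.T@np.array([(u-m["cx"])/m["fx"],(v-m["cy"])/m["fy"],1])
    return o+d*(z-o[2])/d[2]
def snap(c,n):
    im=env.read_camera(c); cv2.imwrite(f"pics/{n}.png",im[:,:,::-1]); return im
E
python3 - <<'E'
from h import *
np.set_printoptions(precision=1,suppress=True)
for t in ["giftbox","boxlid_edge","latch1_grip","latch2_grip","tray","caddy1_rim","cap1_center","teapot","cakestand1","dish","cup","vase"]:
    for c in("top","side"):
        r=env.landmark_of(t,c)
        print(t,c,[(np.array(d["xyz"]),round(float(d["confidence"]),2),proj(c,d["xyz"])) for d in r])
print(env.state()["t"])
E
```

```text
giftbox top [(array([558.7,  76.3,   3.2]), 0.84, array([246.9, 209.5]))]
giftbox side [(array([558.9,  72.7,   1.1]), 0.63, array([268.7, 213.8]))]
boxlid_edge top [(array([697.2,  61.9, 153.4]), 0.66, array([247.5, 156.6]))]
boxlid_edge side []
latch1_grip top [(array([443.8,  -6.7,  68.3]), 0.6, array([273.5, 244.8])), (array([349. , 515.5,   2.3]), 0.59, array([106.7, 279.6]))]
latch1_grip side [(array([447.1,  -6.9,  68.1]), 0.37, array([262.7, 225. ]))]
latch2_grip top [(array([453.1, 173.8,  64.2]), 0.64, array([213.6, 243. ]))]
latch2_grip side []
tray top [(array([ 519.2, -318.1,    0.1]), 0.73, array([372.3, 219.4]))]
tray side [(array([ 514. , -324.3,    0. ]), 0.91, array([350.3, 274.2]))]
caddy1_rim top [(array([547. , -25. ,  84.9]), 0.64, array([278.8, 210. ])), (array([ 595.1, -550. ,    1.1]), 0.44, array([444.7, 193.9]))]
caddy1_rim side []
cap1_center top [(array([ 272.6, -281.8,   17. ]), 0.87, array([364.5, 299.3])), (array([ 470.7, -271.7,   18.8]), 0.81, array([359. , 234.8])), (array([ 370.6, -117.5,   13.7]), 0.56, array([310.1, 268.3]))]
cap1_center side [(a
[... 303 characters left out ...]
776.2, -126.2,    0.2]), 0.9, array([309.2, 140.6])), (array([347.5, 514.3,   1.5]), 0.64, array([107.2, 280. ])), (array([ 519.9, -315. ,    1.3]), 0.24, array([371.4, 219.2]))]
cakestand1 side [(array([ 772. , -125.4,    0.1]), 0.74, array([345.1, 208.6])), (array([348.1, 518.3,  -3. ]), 0.74, array([152.6, 193.4]))]
dish top [(array([782.1,  90.9,  -0.1]), 0.81, array([241.4, 140.3]))]
dish side []
cup top [(array([445.8, 381.3,  -4.9]), 0.89, array([150.6, 247.5]))]
cup side []
vase top [(array([ 596.7, -551.9,    1.3]), 0.59, array([445.3, 193.4]))]
vase side [(array([ 602.3, -549.4,    0.7]), 0.76, array([429.4, 294.7])), (array([445.2,  -6.7,  66.8]), 0.19, array([262.3, 225.6]))]
1.3
```

```bash
python3 - <<'E'
import cv2
im=cv2.imread("pics/top0.png")
cv2.imwrite("pics/z1.png",cv2.resize(im[140:260,180:310],None,fx=6,fy=5,interpolation=cv2.INTER_CUBIC)[:600])
cv2.imwrite("pics/z2.png",cv2.resize(im[165:275,325:450],None,fx=5,fy=5,interpolation=cv2.INTER_CUBIC))
from h import *
np.set_printoptions(precision=1,suppress=True)
for t in ["cap1_center","caddy1_rim"]:
  for k in range(1):
    for d in env.masks_of(t,"top"):
        m=d["region"]; ys,xs=np.nonzero(m); print(t,round(float(d["confidence"]),2),xs.mean(),ys.mean(),m.sum())
E
```

```text
cap1_center 0.88 311.0858208955224 267.23880597014926 268
cap1_center 0.65 359.79714285714283 234.16285714285715 350
cap1_center 0.55 363.9193548387097 297.48709677419356 310
caddy1_rim 0.97 279.6541850220264 211.1123348017621 454
```

View pics/z1.png

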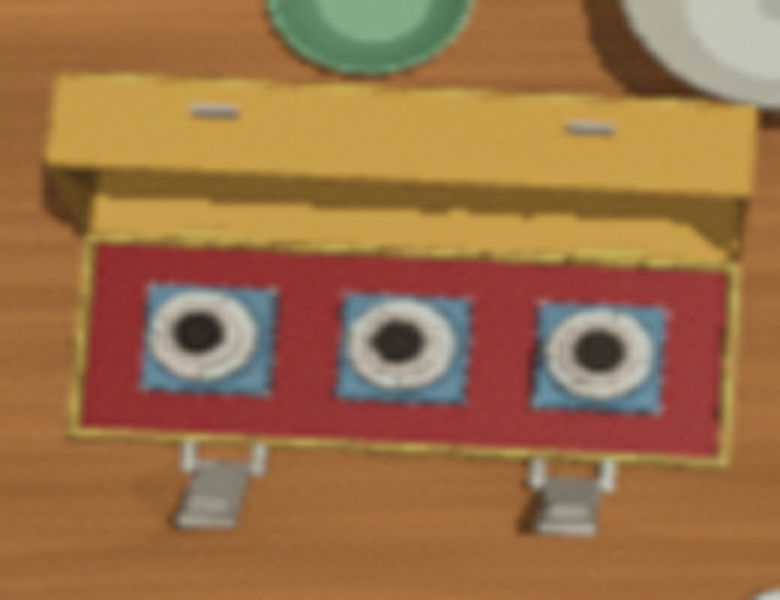

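View pics/z2.png

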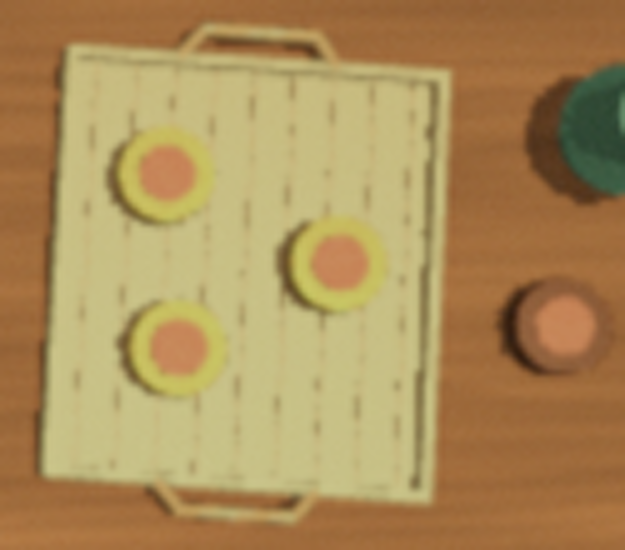

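```bash
cat >> h.py <<'E'
def topfind(im,kind):
    hsv=cv2.cvtColor(im,cv2.COLOR_RGB2HSV); out=[]
    if kind=="cap":   # gold ring on tray
        m=((hsv[...,0]>22)&(hsv[...,0]<32)&(hsv[...,1]>120)&(hsv[...,2]>150))
    m=m.astype(np.uint8)
    n,l,s,c=cv2.connectedComponentsWithStats(m)
    for i in range(1,n):
        if s[i,4]>20: out.append((c[i],s[i]))
    return out
E
python3 - <<'E'
from h import *
np.set_printoptions(precision=1,suppress=True)
im=cv2.imread("pics/top0.png")[:,:,::-1].copy()
hsv=cv2.cvtColor(im,cv2.COLOR_RGB2HSV)
for p in [(358,200),(352,200),(345,210),(392,218),(386,217)]: print(p,im[p[1],p[0]],hsv[p[1],p[0]])
# box corners
def z1(a,b): return ((a+.5)/6-.5+180,(b+.5)/5-.5+140)
C=[ray("top",*z1(*p),44)[:2] for p in [(89,238),(740,265),(71,433),(730,463)]]
C=np.array(C);print("corners",C, "mean",C.mean(0))
d1=C[0]-C[1]; d2=C[2]-C[3]; print(np.linalg.norm(d1),np.linalg.norm(d2),np.linalg.norm(C[0]-C[2]),np.linalg.norm(C[1]-C[3]))
for d in(d1,d2): print("yaw",np.arctan2(-d[0],d[1]))
for p in [(358.2,199.8),(392.2,217.8),(360.2,234.8)]: print("cap",ray("top",*p,34))
for p in [(203,335),(402,343),(600,352)]:
    print("neck",ray("top",*z1(*p),76)); 
for p in [(200,332),(398,341),(598,351)]:
    print("mouth",ray("top",*z1(*p),86))
for p in [(210,340),(404,348),(600,357)]:
    print("body",ray("top",*z1(*p),55))
for t in ["caddy1_rim","caddy2_rim","caddy3_rim","cap2_center","cap3_center","giftbox","tray"]:
    print(t,[(np.array(d["xyz"]),round(float(d["confidence"]),2)) for d in env.landmark_of(t,"top")])
print(env.state()["t"])
E
```

```text
(358, 200) [198 135  89] [ 13 140 198]
(352, 200) [198 174  91] [ 23 138 198]
(345, 210) [199 190 131] [ 26  87 199]
(392, 218) [199 135  89] [ 13 141 199]
(386, 217) [196 181  93] [ 26 134 196]
corners [[ 627.2  234.4]
 [ 603.2 -100. ]
 [ 506.8  244. ]
 [ 481.2  -91.9]] mean [554.6  71.6]
335.28047766190303 336.8614976478082 120.79396320458768 122.24879743518919
yaw -0.07160342219732892
yaw -0.0759300701721786
cap [ 578.4 -271.    34. ]
cap [ 520.2 -373.9   34. ]
cap [ 469.9 -273.3   34. ]
neck [562.3 171.8  76. ]
neck [555.3  72.   76. ]
neck [547.7 -27.3  76. ]
mouth [563. 172.  86.]
mouth [555.5  73.3  86. ]
mouth [547.3 -26.3  86. ]
body [561.4 171.1  55. ]
body [554.4  72.5  55. ]
body [546.7 -27.   55. ]
caddy1_rim [(array([547. , -25. ,  84.9]), 0.64), (array([ 595.1, -550. ,    1.1]), 0.44)]
caddy2_rim [(array([553.8,  80. ,  83. ]), 0.7)]
caddy3_rim [(array([560.1, 169.5,  88.7]), 0.76)]
cap2_center [(array([ 578. , -268.4,   19.6]), 0.73), (array([556.3,  73.8,  -0.8]), 0.71)]
cap3_center [(array([ 484.3, -509.8,   14.8]), 0.91), (array([ 520.5, -369.4,   18.2]), 0.77), (array([693.9,  62.2, 154.7]), 0.71)]
giftbox [(array([558.7,  76.3,   3.2]), 0.84)]
tray [(array([ 519.2, -318.1,    0.1]), 0.73)]
1.75
```

```bash
cat >> h.py <<'E'
def go(x,y,z=None):
    s=env.state(); p=s["eef_pos"]; psi=s["tcp_rot"][2]
    dx,dy=x-p[0],y-p[1]; c,n=np.cos(psi),np.sin(psi)
    t=np.array([dx*c+dy*n, dx*n-dy*c, 0 if z is None else p[2]-z])
    k=int(np.ceil(np.linalg.norm(t)/58)); k=max(k,1)
    print("t %.1f pos %s psi %.3f F %s M %s op %.3f"%(s["t"],p.round(1),psi,s["ft_force"].round(1),s["moment"].round(2),s["opening"]))
    print("tool total frac",(t/400).round(4),"rows",k,"each",(t/400/k).round(4))
E
python3 -m pendant '[0,0,0,0.0506,-1, 0,0,0,0.0506,-1, 0,0,0,0.0506,-1, 0,0,0,0.0506,-1, 0,0,0,0.0506,-1]'; python3 -c "
from h import *
go(470,-273,214)"
```

```text
t: 2.38
eef_pos: [138.7, -609.4, 214.7]
tcp_rot: [3.142, -0.0, -0.576]
ft_force: [-0.2, 0.1, -0.6]
opening: 0.997
t 2.4 pos [ 138.7 -609.4  214.7] psi -0.576 F [-0.2  0.1 -0.6] M [ 0.05  0.02 -0.03] op 0.997
tool total frac [ 0.2361 -1.1565  0.0017] rows 9 each [ 0.0262 -0.1285  0.0002]
```

```bash
python3 -m pendant '[0.026,-0.1285,0,0,-1, 0.026,-0.1285,0,0,-1, 0.026,-0.1285,0,0,-1, 0.026,-0.1285,0,0,-1, 0.026,-0.1285,0,0,-1, 0.026,-0.1285,0,0,-1, 0.026,-0.1285,0,0,-1, 0.026,-0.1285,0,0,-1, 0.026,-0.1285,0,0,-1]'; python3 -c "
from h import *
go(470,-273,12)
snap('side','s1');snap('top','t1')"
```

```text
t: 3.5
eef_pos: [468.6, -269.5, 214.8]
tcp_rot: [3.141, -0.0, -0.571]
ft_force: [0.2, -0.2, 0.4]
opening: 0.999
t 3.5 pos [ 468.6 -269.5  214.8] psi -0.571 F [ 0.2 -0.2  0.4] M [ 0.03 -0.03 -0.02] op 0.999
tool total frac [0.0077 0.0056 0.5071] rows 4 each [0.0019 0.0014 0.1268]
```

View pics/s1.png

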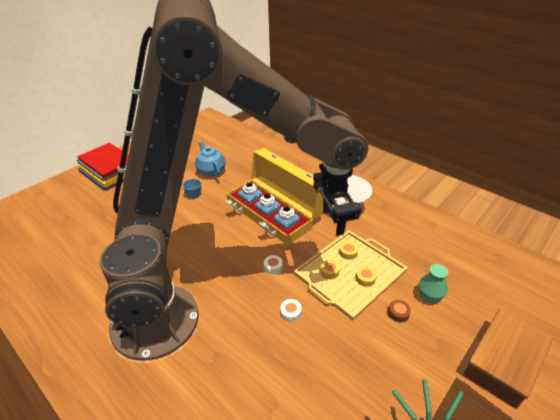

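View pics/t1.png

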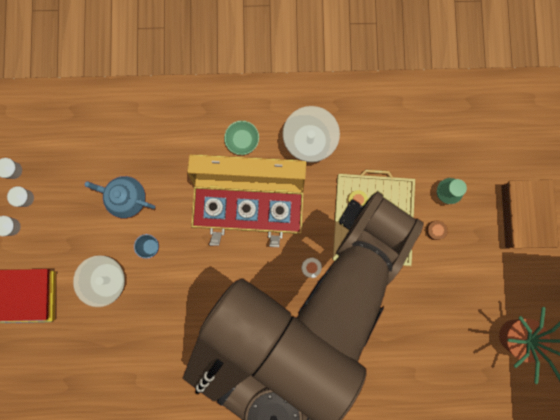

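```bash
python3 - <<'E'
from h import *
im=cv2.imread("pics/s1.png")
cv2.imwrite("pics/z3.png",cv2.resize(im[150:300,220:410],None,fx=4,fy=4,interpolation=cv2.INTER_CUBIC))
for p in [(578.4,-271,34),(520.2,-373.9,34),(469.9,-273.3,34),(562.3,171.7,86),(555,72.3,86),(547.5,-26.8,86)]:
    q=proj("side",p); print(p,q.round(1),((q-[220,150]+.5)*4).round(0))
E
```

```text
(578.4, -271, 34) [348.9 247.8] [517. 393.]
(520.2, -373.9, 34) [366.  273.8] [586. 497.]
(469.9, -273.3, 34) [329.7 266.9] [441. 469.]
(562.3, 171.7, 86) [249.3 185. ] [119. 142.]
(555, 72.3, 86) [267.3 196.6] [191. 188.]
(547.5, -26.8, 86) [286.6 209.1] [268. 238.]
```

View pics/z3.png

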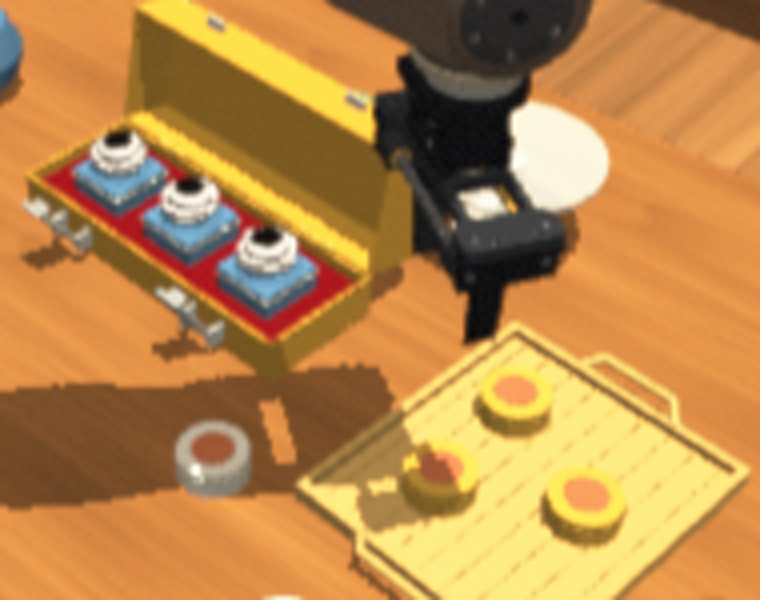

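```bash
python3 -m pendant '[0.008,0.0056,0.12,0,-1, 0,0,0.12,0,-1, 0,0,0.12,0,-1, 0,0,0.12,0,-1, 0,0,0.02,0,-1, 0,0,0,0,-1]'; python3 -c "
from h import *
go(470,-273,10.5)"
```

```text
t: 4.35
eef_pos: [469.1, -274.9, 15.3]
tcp_rot: [3.141, -0.0, -0.571]
ft_force: [0.6, -0.3, 0.2]
opening: 1.001
t 4.3 pos [ 469.1 -274.9   15.3] psi -0.571 F [ 0.6 -0.3  0.2] M [ 0.08 -0.    0.04] op 1.001
tool total frac [-0.0007 -0.0053  0.0119] rows 1 each [-0.0007 -0.0053  0.0119]
```

```bash
python3 -m pendant '[0,-0.004,0.012,0,-1, 0,0,0,0,0.3, 0,0,0,0,0.6, 0,0,0,0,1, 0,0,0,0,1, 0,0,0,0,1, 0,0,0,0,1]'; python3 -c "
from h import *
go(470,-273,10.5)"
```

```text
t: 5.22
eef_pos: [469.9, -273.1, 10.0]
tcp_rot: [3.142, -0.0, -0.571]
ft_force: [-0.2, 0.2, 2.8]
opening: 0.619
t 5.2 pos [ 469.9 -273.1   10. ] psi -0.571 F [-0.2  0.2  2.8] M [ 0.11 -0.01 -0.  ] op 0.619
tool total frac [ 0.     -0.0004 -0.0014] rows 1 each [ 0.     -0.0004 -0.0014]
```

```bash
python3 -m pendant '[0,0,-0.12,0,1, 0,0,-0.12,0,1, 0,0,-0.12,0,1, 0,0,0,0,1]'; python3 -c "
from h import *
go(547.5,-26.8,150)"
```

```text
t: 5.72
eef_pos: [470.9, -273.8, 156.9]
tcp_rot: [3.141, -0.006, -0.571]
ft_force: [-0.2, 0.0, -0.4]
opening: 0.617
t 5.7 pos [ 470.9 -273.8  156.9] psi -0.571 F [-0.2  0.  -0.4] M [0.05 0.08 0.01] op 0.617
tool total frac [-0.1727 -0.623   0.0172] rows 5 each [-0.0345 -0.1246  0.0034]
```

```bash
python3 -m pendant '[-0.0345,-0.1246,0,0,1, -0.0345,-0.1246,0,0,1, -0.0345,-0.1246,0,0,1, -0.0345,-0.1246,0,0,1, -0.0345,-0.1246,0,0,1, 0,0,0,0,1]'; python3 -c "
from h import *
go(547.5,-26.8,100)
snap('side','s2')"
```

```text
t: 6.48
eef_pos: [546.5, -23.2, 152.3]
tcp_rot: [3.141, 0.002, -0.567]
ft_force: [-0.7, 0.3, -0.1]
opening: 0.617
t 6.5 pos [546.5 -23.2 152.3] psi -0.567 F [-0.7  0.3 -0.1] M [0.1  0.07 0.05] op 0.617
tool total frac [0.007  0.0061 0.1308] rows 1 each [0.007  0.0061 0.1308]
```

View pics/s2.png

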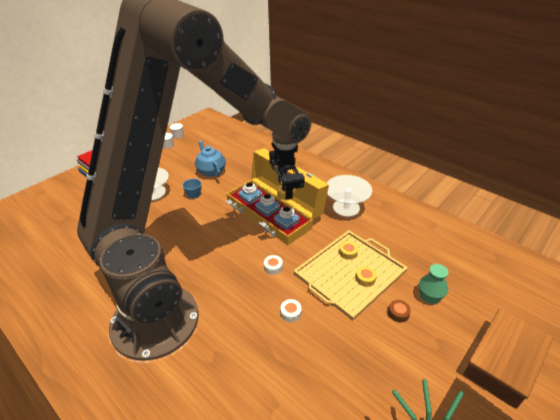

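```bash
python3 -m pendant '[0.002,0.001,0.1,0,1, 0,0,0.04,0,1, 0,0,0,0,1, 0,0,0,0,1]'; python3 -c "
from h import *
go(547.5,-26.8,90)"
```

```text
t: 7.02
eef_pos: [547.3, -27.4, 98.5]
tcp_rot: [-3.141, -0.001, -0.572]
ft_force: [-0.5, 0.1, -0.4]
opening: 0.621
t 7.0 pos [547.3 -27.4  98.5] psi -0.572 F [-0.5  0.1 -0.4] M [ 0.06  0.   -0.02] op 0.621
tool total frac [-0.0004 -0.0015  0.0213] rows 1 each [-0.0004 -0.0015  0.0213]
```

Now down gently.

```bash
python3 -m pendant '[0,-0.001,0.02,0,1, 0,0,0.01,0,1, 0,0,0.01,0,1, 0,0,0.005,0,1, 0,0,0,0,1]'; python3 -c "
from h import *
go(547.5,-26.8,80)"
```

```text
t: 7.65
eef_pos: [547.2, -26.6, 79.7]
tcp_rot: [3.141, 0.0, -0.571]
ft_force: [-1.1, 0.1, -0.5]
opening: 0.619
t 7.7 pos [547.2 -26.6  79.7] psi -0.571 F [-1.1  0.1 -0.5] M [ 0.04  0.03 -0.02] op 0.619
tool total frac [ 0.0011  0.0001 -0.0007] rows 1 each [ 0.0011  0.0001 -0.0007]
```

```bash
python3 -m pendant '[0,0,0.005,0,1, 0,0,0.003,0,1, 0,0,0,0,1]'; python3 -m pendant '[0,0,0.003,0,1, 0,0,0,0,1]'; python3 -c "
from h import *
go(547.5,-26.8,76)"
```

```text
t: 8.02
eef_pos: [547.7, -26.7, 77.4]
tcp_rot: [-3.141, -0.002, -0.571]
ft_force: [-0.2, -0.2, 8.4]
opening: 0.62
t: 8.28
eef_pos: [547.9, -26.8, 77.1]
tcp_rot: [-3.141, -0.003, -0.571]
ft_force: [-3.1, -0.4, 17.3]
opening: 0.621
t 8.3 pos [547.9 -26.8  77.1] psi -0.571 F [-3.1 -0.4 17.3] M [-0.2   0.65  0.04] op 0.621
tool total frac [-0.0009  0.0005  0.0026] rows 1 each [-0.0009  0.0005  0.0026]
```

```bash
for i in 1; do python3 -m pendant '[0,0,0,-0.05,1]';python3 -m pendant '[0,0,0,-0.05,1]'; python3 -m pendant '[0,0,0,-0.05,1]'; done
```

```text
t: 8.4
eef_pos: [548.1, -26.9, 77.2]
tcp_rot: [-3.141, -0.003, -0.412]
ft_force: [1.5, -0.1, 14.6]
opening: 0.62
t: 8.52
eef_pos: [549.0, -26.7, 77.2]
tcp_rot: [-3.141, -0.005, -0.253]
ft_force: [1.0, 0.3, 12.1]
opening: 0.626
t: 8.65
eef_pos: [549.5, -26.8, 77.2]
tcp_rot: [3.142, -0.006, -0.096]
ft_force: [3.2, 2.7, 8.9]
opening: 0.624
```

```bash
python3 -m pendant '[0,0,0.001,-0.05,1]';python3 -m pendant '[0,0,0.001,-0.05,1]'; python3 -m pendant '[0,0,0.001,-0.05,1]'
```

```text
t: 8.78
eef_pos: [549.9, -26.6, 77.1]
tcp_rot: [3.141, -0.007, 0.061]
ft_force: [5.5, 0.3, 21.9]
opening: 0.623
t: 8.9
eef_pos: [550.9, -26.9, 77.2]
tcp_rot: [3.139, -0.009, 0.218]
ft_force: [9.6, 0.0, 20.1]
opening: 0.626
t: 9.02
eef_pos: [552.0, -26.8, 77.4]
tcp_rot: [3.136, -0.011, 0.374]
ft_force: [5.6, 2.5, 22.3]
opening: 0.628
```

```bash
python3 -c "
from h import *
go(547.5,-26.8,76)
im=snap('side','s3'); cv2.imwrite('pics/s3z.png',cv2.resize(im[120:270,210:400,::-1],None,fx=4,fy=4,interpolation=2))"
```

```text
t 9.0 pos [552.  -26.8  77.4] psi 0.374 F [ 5.6  2.5 22.3] M [ 0.64 -0.87 -0.28] op 0.628
tool total frac [-0.0104 -0.0042  0.0034] rows 1 each [-0.0104 -0.0042  0.0034]
```

View pics/s3z.png

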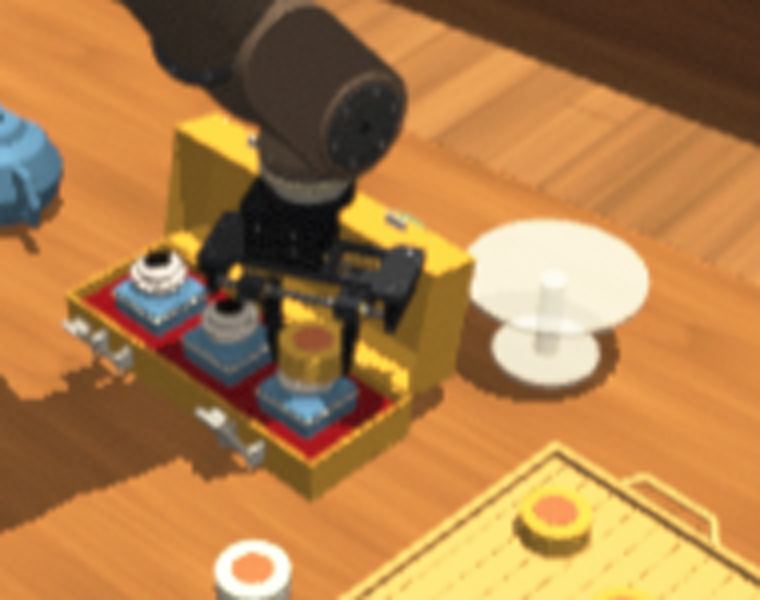

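```bash
python3 -m pendant '[0,0,-0.002,0,0.2, 0,0,0,0,-0.3, 0,0,0,0,-0.6, 0,0,0,0,-0.6, 0,0,0,0,-0.6]'; python3 -c "
from h import *
go(549,-26.8,77)
im=snap('side','s4'); cv2.imwrite('pics/s4z.png',cv2.resize(im[120:270,210:400,::-1],None,fx=4,fy=4,interpolation=2))"
```

```text
t: 9.7
eef_pos: [547.0, -26.5, 74.7]
tcp_rot: [-3.141, 0.001, 0.371]
ft_force: [-0.5, 0.2, -0.1]
opening: 0.795
t 9.7 pos [547.  -26.5  74.7] psi 0.371 F [-0.5  0.2 -0.1] M [-0.04 -0.   -0.  ] op 0.795
tool total frac [ 0.0045  0.0025 -0.0056] rows 1 each [ 0.0045  0.0025 -0.0056]
```

View pics/s4z.png

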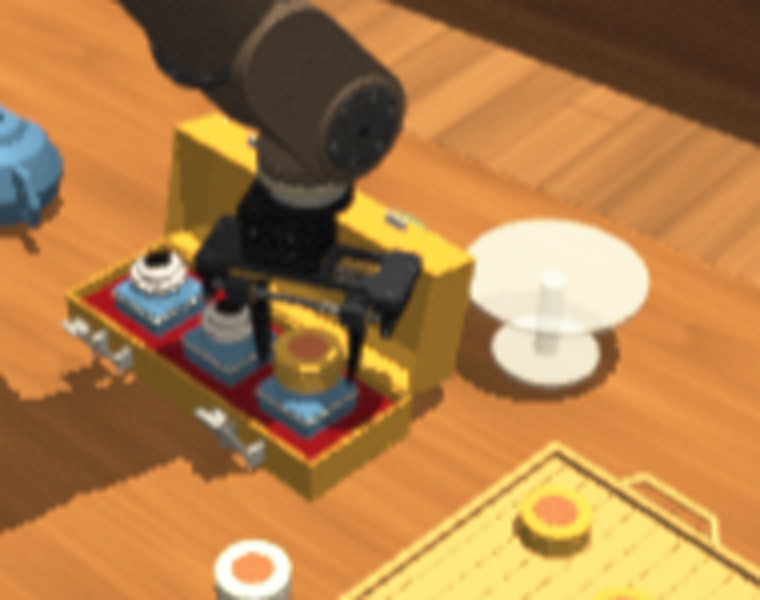

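```bash
cat >> h.py <<'E'
def orange(im,u0,v0,r=16):
    hsv=cv2.cvtColor(im,cv2.COLOR_RGB2HSV)
    m=((hsv[...,0]>4)&(hsv[...,0]<17)&(hsv[...,1]>90)).astype(np.uint8)
    w=np.zeros_like(m); cv2.circle(w,(int(u0),int(v0)),r,1,-1); m&=w
    n,l,s,c=cv2.connectedComponentsWithStats(m)
    return [(c[i].round(1),s[i,4]) for i in range(1,n) if s[i,4]>8]
E
python3 - <<'E'
from h import *
for n in("s3","s4"):
    im=cv2.imread(f"pics/{n}.png")[:,:,::-1].copy(); print(n,orange(im,287,205,8))
for z in (94,97.6,101,103): print(z,proj("side",(547.5,-26.8,z)).round(1))
im=cv2.imread("pics/s4.png")[:,:,::-1].copy(); print(orange(im,348,249,8),proj("side",(578.4,-271,34)))
E
```

```text
s3 [(array([287.8, 204.3]), np.int32(56))]
s4 [(array([286.5, 206.2]), np.int32(55))]
94 [286.6 207.3]
97.6 [286.6 206.5]
101 [286.6 205.7]
103 [286.6 205.3]
[(array([348.6, 247.1]), np.int32(58))] [348.87419313 247.7998159 ]
```

```bash
python3 -m pendant '[0.001,0,0,0,0.3, 0,0,0,0,1, 0,0,0,0,1, 0,0,0,0,1]'; python3 -m pendant '[0,0,0.0013,0.05,1, 0,0,0.0013,0.05,1]'; python3 -m pendant '[0,0,0.0013,0.05,1, 0,0,0.0013,0.05,1]'; python3 -m pendant '[0,0,0.0013,0.05,1]';python3 -c "
from h import *
go(547.5,-26.8,70)
im=snap('side','s5');print(orange(im,287,206,8))"
```

```text
t: 10.25
eef_pos: [547.5, -26.4, 75.0]
tcp_rot: [3.142, 0.0, 0.371]
ft_force: [0.0, 0.2, -0.3]
opening: 0.624
t: 10.5
eef_pos: [548.1, -26.7, 74.4]
tcp_rot: [3.141, -0.001, 0.052]
ft_force: [1.3, -1.6, 2.7]
opening: 0.62
t: 10.75
eef_pos: [547.9, -26.6, 73.2]
tcp_rot: [3.141, -0.001, -0.262]
ft_force: [0.7, -0.6, 1.7]
opening: 0.619
t: 10.88
eef_pos: [547.8, -26.6, 72.6]
tcp_rot: [3.142, -0.001, -0.419]
ft_force: [-0.1, -0.5, 1.3]
opening: 0.622
t 10.9 pos [547.8 -26.6  72.6] psi -0.419 F [-0.1 -0.5  1.3] M [-0.07 -0.06  0.  ] op 0.622
tool total frac [-0.0005  0.0009  0.0065] rows 1 each [-0.0005  0.0009  0.0065]
[(array([284.7, 206.8]), np.int32(35))]
```

```bash
python3 -m pendant '[0,0,0.0013,0.045,1, 0,0,0,0,-0.6, 0,0,0,0,-0.6, 0,0,0,-0.05,-0.6, 0,0,0,-0.05,-0.6, 0,0,0,-0.05,-0.6, 0,0,0,-0.05,-0.6, 0,0,0,-0.05,-0.6, 0,0,0,-0.05,-0.6]'; python3 -m pendant '[0,0,0,0,1, 0,0,0,0,1, 0,0,0,0,1, 0,0,0,0,1]'; python3 -m pendant '[0,0,0.0013,0.05,1]';python3 -m pendant '[0,0,0.0013,0.05,1]'; python3 -c "
from h import *
go(547.5,-26.8,70)"
```

```text
t: 12.05
eef_pos: [547.5, -26.4, 71.9]
tcp_rot: [-3.142, 0.0, 0.395]
ft_force: [-1.3, -0.4, -0.2]
opening: 0.799
t: 12.55
eef_pos: [547.5, -26.4, 71.9]
tcp_rot: [3.142, 0.0, 0.386]
ft_force: [-0.1, 0.6, 0.1]
opening: 0.619
t: 12.68
eef_pos: [547.5, -26.4, 71.4]
tcp_rot: [3.141, -0.0, 0.227]
ft_force: [-0.5, 0.5, -1.1]
opening: 0.618
t: 12.8
eef_pos: [547.5, -26.4, 70.8]
tcp_rot: [3.141, 0.0, 0.067]
ft_force: [-0.7, 0.7, 0.4]
opening: 0.62
t 12.8 pos [547.5 -26.4  70.8] psi 0.067 F [-0.7  0.7  0.4] M [ 0.01 -0.05  0.03] op 0.620
tool total frac [-0.0002  0.0009  0.002 ] rows 1 each [-0.0002  0.0009  0.002 ]
```

```bash
for i in 1 2 3; do python3 -m pendant "[0,0,0.0008,0.04,1]" >/dev/null; python3 -c "
from h import *
go(547.5,-26.8)"|head -1; done
```

```text
t 12.9 pos [547.5 -26.4  70.4] psi -0.058 F [-0.1  1.1 -0.2] M [0.35 0.05 0.03] op 0.621
t 13.1 pos [547.1 -26.   70.3] psi -0.182 F [-2.5  3.3  5.5] M [0.54 0.28 1.28] op 0.623
t 13.2 pos [547.7 -26.3  70.3] psi -0.306 F [-0.8  1.2  6.3] M [0.32 0.4  1.23] op 0.628
```

```bash
python3 -m pendant '[0,0,0,0,-0.6, 0,0,0,0,-0.6, 0,0,0,0,-0.6, 0,0,-0.1,0,-0.6, 0,0,-0.12,0.05,-1, 0,0,0,0.036,-1]';  python3 -c "
from h import *
im=snap('side','s6');print(orange(im,287,207,9),proj('side',(547.5,-26.8,92.9)), orange(im,348,249,8),orange(im,366,274,8))
im=snap('top','t6');print(orange(im,358,200,8),orange(im,392,218,8))
go(578.4,-271)
"
```

```text
t: 13.92
eef_pos: [548.9, -26.6, 161.2]
tcp_rot: [-3.139, -0.005, -0.578]
ft_force: [0.3, -0.4, 0.8]
opening: 0.952
[(array([286.3, 207.4]), np.int32(58))] [286.59406831 207.52538353] [(array([348.7, 247.1]), np.int32(57))] [(array([366.2, 273.2]), np.int32(72))]
[(array([357.9, 199.2]), np.int32(85))] [(array([392.5, 217.3]), np.int32(83))]
t 14.0 pos [547.6 -26.4 158.5] psi -0.575 F [-0.2  0.  -0.9] M [ 0.03  0.01 -0.03] op 0.987
tool total frac [0.397  0.4713 0.    ] rows 5 each [0.0794 0.0943 0.    ]
```

View pics/s6.png

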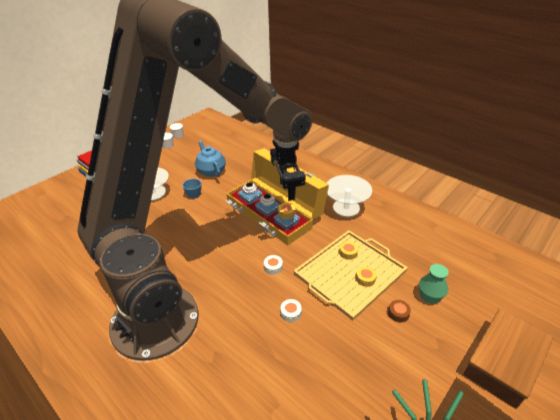

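```bash
python3 -c "
from h import *
print(ray('top',357.9,199.2,34),ray('top',392.5,217.3,34))"; python3 -m pendant '[0.0794,0.0943,0,0,-1, 0.0794,0.0943,0,0,-1, 0.0794,0.0943,0,0,-1, 0.0794,0.0943,0,0,-1, 0.0794,0.0943,0,0,-1, 0,0,0,0,-1, 0,0,0,0,-1]';  python3 -c "
from h import *
im=snap('side','s7');print(orange(im,348,249,8))
go(579,-270.5,10.5)
"
```

```text
[ 580.26699043 -270.17170801   34.        ] [ 521.76429372 -374.87242101   34.        ]
t: 14.9
eef_pos: [577.9, -270.6, 157.0]
tcp_rot: [-3.142, 0.002, -0.573]
ft_force: [-0.1, 0.7, -0.3]
opening: 1.001
[(array([348.4, 247.3]), np.int32(66))]
t 14.9 pos [ 578.1 -270.2  157.3] psi -0.572 F [ 0.4 -0.4 -0.4] M [ 0.07 -0.02 -0.02] op 0.998
tool total frac [ 0.0023 -0.0005  0.367 ] rows 3 each [ 0.0008 -0.0002  0.1223]
```

```bash
python3 -m pendant '[0.002,0,0.12,0,-1, 0,0,0.12,0,-1, 0,0,0.11,0,-1, 0,0,0,0,-1, 0,0,0,0,-1]';  python3 -c "
from h import *
go(579,-270.5,10.5)
"
```

```text
t: 15.58
eef_pos: [579.9, -271.2, 19.5]
tcp_rot: [3.142, -0.002, -0.573]
ft_force: [-0.9, -0.7, -0.0]
opening: 0.998
t 15.6 pos [ 579.9 -271.2   19.5] psi -0.573 F [-0.9 -0.7 -0. ] M [ 0.13 -0.02 -0.01] op 0.998
tool total frac [-0.0028 -0.0002  0.0226] rows 1 each [-0.0028 -0.0002  0.0226]
```

```bash
python3 -m pendant '[-0.001,0,0.022,0,-1, 0,0,0,0,0.3, 0,0,0,0,0.6, 0,0,0,0,1, 0,0,0,0,1, 0,0,0,0,1, 0,0,0,0,1]'; python3 -m pendant '[0,0,-0.12,0,1, 0,0,-0.12,0,1, 0,0,-0.12,0,1, 0,0,0,0,1, 0,0,0,0,1]'; python3 -c "
from h import *
go(555,72.3,155)
im=snap('side','s8');cv2.imwrite('pics/s8z.png',cv2.resize(im[120:300,260:450,::-1],None,fx=3,fy=3,interpolation=2))
"
```

```text
t: 16.45
eef_pos: [578.8, -271.3, 9.3]
tcp_rot: [3.142, -0.0, -0.574]
ft_force: [-1.3, 0.1, 2.0]
opening: 0.628
t: 17.08
eef_pos: [578.4, -271.0, 152.3]
tcp_rot: [3.141, 0.001, -0.574]
ft_force: [-0.6, 0.7, -1.3]
opening: 0.624
t 17.1 pos [ 578.4 -271.   152.3] psi -0.574 F [-0.6  0.7 -1.3] M [ 0.07  0.06 -0.01] op 0.624
tool total frac [-0.5152 -0.6889 -0.0066] rows 6 each [-0.0859 -0.1148 -0.0011]
```

View pics/s8z.png

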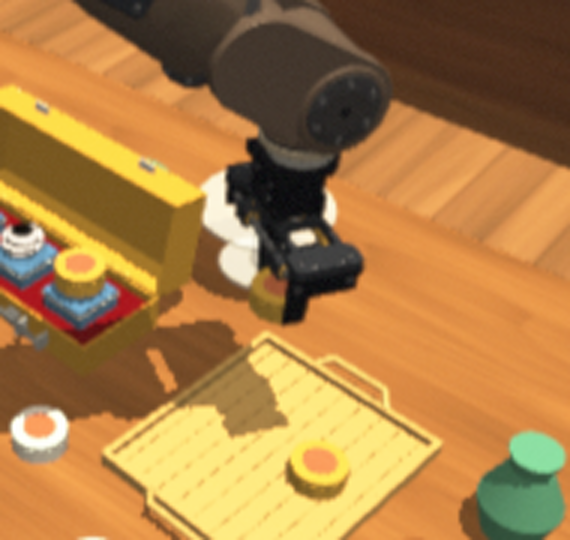

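```bash
python3 -m pendant '[-0.0859,-0.1148,0,0,1, -0.0859,-0.1148,0,0,1, -0.0859,-0.1148,0,0,1, -0.0859,-0.1148,0,0,1, -0.0859,-0.1148,0,0,1, -0.0859,-0.1148,0,0,1, 0,0,0,0,1, 0,0,0,0,1]'; python3 -c "
from h import *
go(555,72.5,85)
"
```

```text
t: 18.12
eef_pos: [555.0, 71.9, 152.0]
tcp_rot: [3.14, 0.001, -0.573]
ft_force: [-0.3, -0.1, -1.3]
opening: 0.63
t 18.1 pos [555.   71.9 152. ] psi -0.573 F [-0.3 -0.1 -1.3] M [0.11 0.02 0.02] op 0.630
tool total frac [-0.0008 -0.0012  0.1676] rows 2 each [-0.0004 -0.0006  0.0838]
```

```bash
python3 -m pendant '[-0.0008,-0.001,0.1,0,1, 0,0,0.05,0,1, 0,0,0.015,0,1, 0,0,0.004,0,1, 0,0,0,0,1]'; python3 -m pendant '[0,0,0.006,0,1,0,0,0,0,1]';python3 -m pendant '[0,0,0.005,0,1,0,0,0,0,1]';
```

```text
t: 18.75
eef_pos: [555.7, 72.2, 86.1]
tcp_rot: [-3.141, -0.001, -0.575]
ft_force: [0.5, 0.6, -0.9]
opening: 0.628
t: 19.0
eef_pos: [555.3, 72.6, 83.3]
tcp_rot: [-3.141, -0.0, -0.574]
ft_force: [0.2, 0.2, -1.4]
opening: 0.627
t: 19.25
eef_pos: [555.2, 72.6, 81.0]
tcp_rot: [3.141, 0.0, -0.574]
ft_force: [0.2, 1.1, -0.6]
opening: 0.634
```

```bash
python3 -m pendant '[0,0,0.005,0,1,0,0,0,0,1]'; python3 -m pendant '[0,0,0.005,0,1,0,0,0,0,1]';
```

```text
t: 19.5
eef_pos: [555.2, 72.6, 78.9]
tcp_rot: [3.141, 0.0, -0.574]
ft_force: [0.8, 0.2, -0.6]
opening: 0.628
t: 19.75
eef_pos: [555.2, 72.6, 76.9]
tcp_rot: [3.141, 0.0, -0.574]
ft_force: [-0.3, -0.4, -0.4]
opening: 0.625
```

```bash
python3 -m pendant '[0,0,0.004,0,1,0,0,0,0,1]'; python3 -m pendant '[0,0,0.003,0,1,0,0,0,0,1]';
```

```text
t: 20.0
eef_pos: [555.4, 72.6, 75.5]
tcp_rot: [-3.142, -0.0, -0.574]
ft_force: [-0.6, -0.2, -0.3]
opening: 0.624
t: 20.25
eef_pos: [555.5, 72.6, 75.0]
tcp_rot: [-3.141, -0.001, -0.574]
ft_force: [-2.7, -0.4, 10.0]
opening: 0.626
```

```bash
python3 -m pendant '[0,0,0.001,-0.05,1]'; for i in 1 2 3 4 ; do python3 -m pendant '[0,0,0.0005,-0.05,1]'|grep -v open; done
```

```text
t: 20.38
eef_pos: [555.8, 72.8, 75.0]
tcp_rot: [-3.141, -0.001, -0.415]
ft_force: [-2.8, -1.7, 20.3]
opening: 0.626
t: 20.5
eef_pos: [556.3, 72.8, 75.4]
tcp_rot: [-3.14, -0.003, -0.257]
ft_force: [-0.6, 1.7, 21.6]
t: 20.62
eef_pos: [556.8, 73.0, 75.3]
tcp_rot: [-3.14, -0.004, -0.099]
ft_force: [0.2, 3.8, 10.3]
t: 20.75
eef_pos: [556.5, 72.4, 75.0]
tcp_rot: [3.141, -0.004, 0.058]
ft_force: [-2.0, -6.3, 15.2]
t: 20.88
eef_pos: [556.3, 72.1, 74.6]
tcp_rot: [3.141, -0.003, 0.215]
ft_force: [-2.7, -3.1, 18.6]
```

```bash
python3 -m pendant '[0,0,0,-0.045,1]'; python3 -c "
from h import *
im=snap('side','s9');print(orange(im,267,194,8))
for z in (101,97.6):print(proj('side',(555,72.3,z)))"; python3 -m pendant '[0,0,0,0,0.2, 0,0,0,0,-0.3, 0,0,0,0,-0.6, 0,0,0,0,-0.6]'; python3 -c "
from h import *
im=snap('side','s10');print(orange(im,267,194,8))
cv2.imwrite('pics/s10z.png',cv2.resize(im[120:270,210:400,::-1],None,fx=4,fy=4,interpolation=2))"
```

```text
t: 21.0
eef_pos: [557.0, 73.0, 74.6]
tcp_rot: [3.141, -0.005, 0.356]
ft_force: [3.9, 9.0, 12.9]
opening: 0.624
[(array([267.5, 192.5]), np.int32(50))]
[267.15916362 193.25985323]
[267.19297372 194.00961916]
t: 21.55
eef_pos: [555.1, 72.5, 72.8]
tcp_rot: [-3.141, 0.001, 0.353]
ft_force: [0.1, 0.2, -0.1]
opening: 0.783
[(array([267.6, 192.4]), np.int32(47))]
```

View pics/s10z.png

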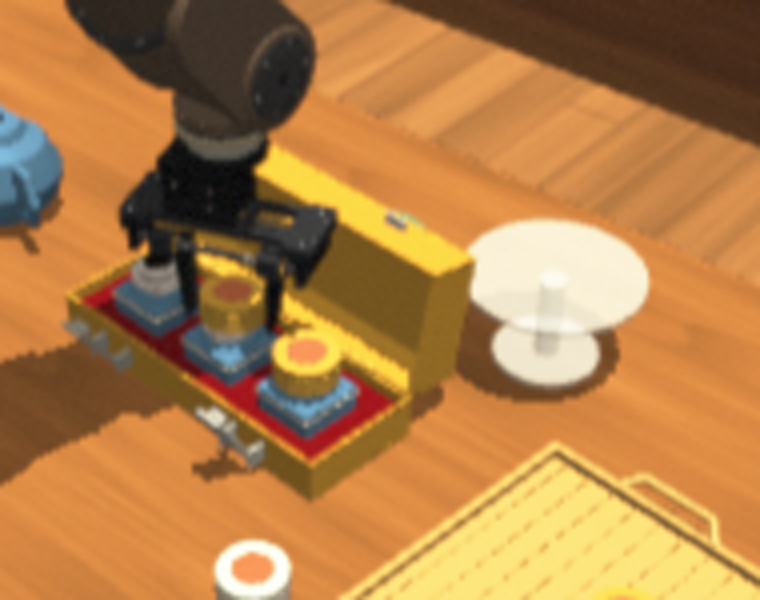

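```bash
python3 -m pendant '[0.001,0,-0.004,0.049,-0.6, 0,0,0,0.049,-0.6, 0,0,0,0.049,-0.6, 0,0,0,0.049,-0.6, 0,0,0,0.049,-0.6, 0,0,0,0.049,-0.6, 0,0,0,0,-0.6]'; python3 -m pendant '[0,0,0,0,0.3,0,0,0,0,1,0,0,0,0,1,0,0,0,0,1]'; python3 -m pendant '[0,0,0.004,0,1,0,0,0,0,1]'
```

```text
t: 22.48
eef_pos: [555.6, 72.7, 74.5]
tcp_rot: [3.141, 0.0, -0.57]
ft_force: [-0.5, -0.3, 0.6]
opening: 0.798
t: 22.98
eef_pos: [555.8, 72.8, 74.8]
tcp_rot: [-3.141, -0.0, -0.571]
ft_force: [0.9, 2.7, 0.4]
opening: 0.628
t: 23.22
eef_pos: [556.1, 72.8, 73.9]
tcp_rot: [-3.141, -0.001, -0.571]
ft_force: [1.1, 3.5, 8.7]
opening: 0.63
```

```bash
python3 -m pendant '[0,0,0.002,-0.03,1]'; for i in 1 2 3 4 5 6 ; do python3 -m pendant '[0,0,0.0003,-0.03,1]'|grep -v open; done
```

```text
t: 23.35
eef_pos: [555.2, 73.2, 73.3]
tcp_rot: [-3.141, 0.001, -0.475]
ft_force: [-7.7, 5.2, 17.8]
opening: 0.628
t: 23.48
eef_pos: [554.3, 73.3, 73.1]
tcp_rot: [3.141, 0.003, -0.38]
ft_force: [-9.6, 5.3, 16.3]
t: 23.6
eef_pos: [553.8, 73.4, 72.9]
tcp_rot: [3.141, 0.004, -0.286]
ft_force: [-13.5, 7.4, 21.5]
t: 23.72
eef_pos: [553.6, 73.2, 72.8]
tcp_rot: [3.141, 0.004, -0.192]
ft_force: [-11.3, 4.2, 18.3]
t: 23.85
eef_pos: [555.2, 72.7, 72.1]
tcp_rot: [3.141, 0.0, -0.096]
ft_force: [-0.0, 0.1, 0.3]
t: 23.98
eef_pos: [555.6, 72.6, 71.8]
tcp_rot: [3.141, -0.0, -0.002]
ft_force: [0.3, -0.0, 0.9]
t: 24.1
eef_pos: [555.8, 72.6, 71.6]
tcp_rot: [3.141, -0.0, 0.092]
ft_force: [1.9, 1.9, 0.6]
```

```bash
python3 -m pendant '[0,0,0.003,0,1,0,0,0,0,1]'; python3 -m pendant '[0,0,0.0,0.03,1]'; for i in 1 2 3 4 ; do python3 -m pendant '[0,0,0.0012,0.045,1]'|grep -v open; done; python3 -c "
from h import *
go(555,72)
im=snap('side','s11');print(orange(im,267,194,8))"
```

```text
t: 24.35
eef_pos: [555.5, 72.9, 70.7]
tcp_rot: [-3.142, -0.0, 0.087]
ft_force: [-1.7, 2.3, 7.0]
opening: 0.63
t: 24.48
eef_pos: [555.4, 73.2, 70.8]
tcp_rot: [-3.141, 0.0, -0.01]
ft_force: [-2.4, 7.2, 9.0]
opening: 0.629
t: 24.6
eef_pos: [555.4, 73.3, 70.3]
tcp_rot: [-3.141, -0.0, -0.153]
ft_force: [-2.2, 7.5, 4.4]
t: 24.72
eef_pos: [555.3, 73.5, 69.8]
tcp_rot: [-3.141, 0.0, -0.295]
ft_force: [-4.1, 7.9, 8.9]
t: 24.85
eef_pos: [555.4, 73.5, 69.4]
tcp_rot: [-3.141, 0.0, -0.436]
ft_force: [0.3, 1.4, -1.9]
t: 24.98
eef_pos: [555.7, 73.6, 68.9]
tcp_rot: [-3.141, -0.0, -0.578]
ft_force: [-0.2, 3.6, 4.7]
t 25.0 pos [555.7  73.6  68.9] psi -0.578 F [-0.2  3.6  4.7] M [ 0.79 -0.18  0.14] op 0.630
tool total frac [0.0007 0.0042 0.    ] rows 1 each [0.0007 0.0042 0.    ]
[]
```

```bash
python3 -m pendant '[0,0,0,0,-0.6, 0,0,0,0,-0.6, 0,0,-0.004,-0.05,-0.6, 0,0,0,-0.05,-0.6, 0,0,0,-0.05,-0.6, 0,0,0,-0.05,-0.6, 0,0,0,-0.05,-0.6, 0,0,0,-0.05,-0.6, 0,0,0,-0.015,-0.6]'; python3 -c "
from h import *
go(555,72)
im=snap('side','s11');print(orange(im,267,194,8))"; python3 -m pendant '[0,0,0,0,0.3, 0,0,0,0,1, 0,0,0,0,1, 0,0,0,0,1]'; for i in 1 2 3  ; do python3 -m pendant '[0,0,0.0012,0.045,1]'>/dev/null; python3 -c "
from h import *
go(555,72)"|head -1; done
```

```text
t: 26.15
eef_pos: [555.5, 72.5, 69.9]
tcp_rot: [3.142, 0.001, 0.423]
ft_force: [-0.3, -0.5, -1.3]
opening: 0.801
t 26.1 pos [555.5  72.5  69.9] psi 0.423 F [-0.3 -0.5 -1.3] M [ 0.05 -0.02  0.  ] op 0.801
tool total frac [-0.0017  0.0006  0.    ] rows 1 each [-0.0017  0.0006  0.    ]
[(array([267.2, 194. ]), np.int32(51))]
t: 26.7
eef_pos: [555.6, 72.7, 70.0]
tcp_rot: [3.142, 0.0, 0.418]
ft_force: [-0.6, -0.0, -0.2]
opening: 0.625
t 26.8 pos [555.6  72.7  69.5] psi 0.274 F [-0.4  0.5 -1.2] M [ 0.06  0.01 -0.02] op 0.622
t 26.9 pos [555.6  72.7  69. ] psi 0.131 F [ 0.3 -0.1 -0.4] M [ 0.03 -0.03 -0.04] op 0.625
t 27.1 pos [555.6  72.7  68.5] psi -0.010 F [ 0.2 -0.  -0.4] M [-0.01 -0.01  0.03] op 0.628
```

```bash
for i in 1 2 3 4 ; do python3 -m pendant '[0,0,0.0010,0.035,1]'>/dev/null; python3 -c "
from h import *
go(555,72)"|head -1; done
```

```text
t 27.2 pos [555.6  72.7  68.1] psi -0.120 F [ 0.6  0.6 -0.2] M [0.03 0.04 0.05] op 0.627
t 27.3 pos [555.7  72.7  67.8] psi -0.229 F [ 0.6  0.4 -1.3] M [-0.04  0.02 -0.01] op 0.627
t 27.4 pos [555.6  72.7  67.4] psi -0.339 F [-1.2 -0.   1.1] M [0.18 0.31 0.06] op 0.627
t 27.6 pos [554.9  73.   66.9] psi -0.448 F [-3.   5.1  3.1] M [0.9  0.37 0.66] op 0.625
```

```bash
for i in 1 2 ; do python3 -m pendant '[0,0,0.0002,0.03,1]'>/dev/null; python3 -c "
from h import *
go(555,72)"|head -1; done
```

```text
t 27.7 pos [555.4  72.8  67. ] psi -0.541 F [ 0.5 -1.   1.7] M [-0.16  0.07  1.11] op 0.618
t 27.8 pos [555.7  72.4  67. ] psi -0.634 F [-1.2 -3.2  2.3] M [-0.68  0.11  1.32] op 0.623
```

```bash
python3 -m pendant '[0,0,0,0,-0.6, 0,0,0,0,-0.6, 0,0,0,0,-0.6, 0,0,-0.1,0,-0.6, 0,0,-0.12,-0.02,-1, 0,0,0,0,-1, 0,0,0,0,-1]';  python3 -c "
from h import *
im=snap('side','s12');print(orange(im,267,195,9),proj('side',(555,72.3,92.9)),orange(im,287,207,9), orange(im,366,274,8))
im=snap('top','t12');print(orange(im,392,218,8))
go(521,-374.4)
"
```

```text
t: 28.7
eef_pos: [555.3, 72.7, 154.4]
tcp_rot: [3.141, 0.0, -0.571]
ft_force: [0.9, 0.1, -0.7]
opening: 0.99
[(array([266.7, 194.8]), np.int32(52))] [267.23954405 195.04235365] [(array([286.1, 207.4]), np.int32(47))] [(array([366.1, 273.3]), np.int32(74))]
[(array([392.5, 217.2]), np.int32(84))]
t 28.8 pos [555.1  72.7 153.7] psi -0.571 F [0.7 0.4 0.5] M [ 0.11  0.07 -0.07] op 1.000
tool total frac [0.5327 0.9864 0.    ] rows 8 each [0.0666 0.1233 0.    ]
```

View pics/s12.png

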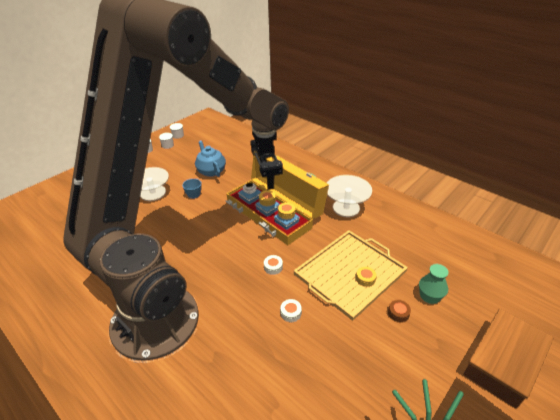

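Two caps are home (tops at (287,207), (267,195)); the third lies unmoved at (366,273).

```bash
python3 -m pendant '[0.0666,0.1233,0,0,-1, 0.0666,0.1233,0,0,-1, 0.0666,0.1233,0,0,-1, 0.0666,0.1233,0,0,-1, 0.0666,0.1233,0,0,-1, 0.0666,0.1233,0,0,-1, 0.0666,0.1233,0,0,-1, 0.0666,0.1233,0,0,-1, 0,0,0,0,-1, 0,0,0,0,-1]';  python3 -c "
from h import *
im=snap('side','s13');print(orange(im,366,274,8))
go(521,-374.4,10)
"
```

```text
t: 30.05
eef_pos: [521.3, -373.8, 153.6]
tcp_rot: [-3.141, 0.002, -0.572]
ft_force: [0.0, 0.4, -0.3]
opening: 0.998
[(array([366.1, 273.3]), np.int32(82))]
t 30.1 pos [ 521.6 -373.4  154. ] psi -0.571 F [ 0.5  0.6 -0.4] M [0.02 0.01 0.04] op 1.003
tool total frac [2.0e-04 3.0e-03 3.6e-01] rows 3 each [1.0e-04 1.0e-03 1.2e-01]
```

```bash
python3 -m pendant '[0,0.002,0.12,0,-1, 0,0,0.12,0,-1, 0,0,0.11,0,-1, 0,0,0,0,-1, 0,0,0,0,-1]';  python3 -c "
from h import *
go(521,-374.4,10)
"
```

```text
t: 30.72
eef_pos: [522.2, -374.9, 16.5]
tcp_rot: [3.141, -0.002, -0.57]
ft_force: [-0.8, -0.6, 0.0]
opening: 1.001
t 30.7 pos [ 522.2 -374.9   16.5] psi -0.570 F [-0.8 -0.6  0. ] M [0.1  0.04 0.04] op 1.001
tool total frac [-0.0031  0.0006  0.0161] rows 1 each [-0.0031  0.0006  0.0161]
```

```bash
python3 -m pendant '[-0.002,0,0.015,0,-1, 0,0,0,0,0.3, 0,0,0,0,0.6, 0,0,0,0,1, 0,0,0,0,1, 0,0,0,0,1, 0,0,0,0,1]'; python3 -m pendant '[0,0,-0.12,0,1, 0,0,-0.12,0,1, 0,0,-0.12,0,1, 0,0,0,0,1, 0,0,0,0,1]'; python3 -c "
from h import *
go(562.5,172,155)
snap('side','s14')
"
```

```text
t: 31.6
eef_pos: [520.6, -374.8, 9.0]
tcp_rot: [3.141, -0.0, -0.571]
ft_force: [-1.0, -0.7, 1.5]
opening: 0.63
t: 32.22
eef_pos: [520.2, -374.4, 152.1]
tcp_rot: [-3.142, 0.001, -0.571]
ft_force: [-0.0, 0.3, -0.0]
opening: 0.629
t 32.2 pos [ 520.2 -374.4  152.1] psi -0.571 F [-0.   0.3 -0. ] M [0.03 0.02 0.06] op 0.629
tool total frac [-0.6494 -1.2063 -0.0072] rows 10 each [-0.0649 -0.1206 -0.0007]
```

View pics/s14.png

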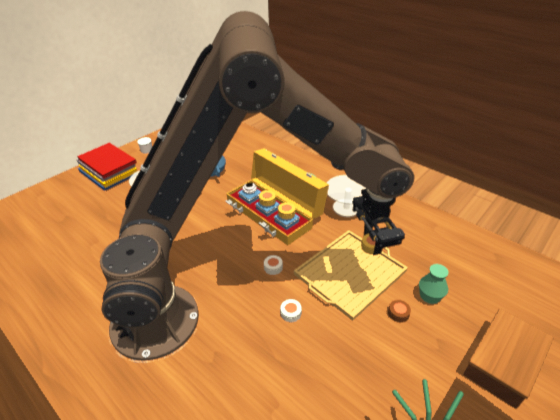

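The third cap is held at (370,240) and the tray is empty. On to the far caddy.

```bash
python3 -m pendant '[-0.0649,-0.1206,0,0,1, -0.0649,-0.1206,0,0,1, -0.0649,-0.1206,0,0,1, -0.0649,-0.1206,0,0,1, -0.0649,-0.1206,0,0,1, -0.0649,-0.1206,0,0,1, -0.0649,-0.1206,0,0,1, -0.0649,-0.1206,0,0,1, -0.0649,-0.1206,0,0,1, -0.0649,-0.1206,0,0,1]'; python3 -m pendant '[0,0,0,0,1,0,0,0,0,1]' ; python3 -c "
from h import *
go(562.5,172,80)
"
```

```text
t: 33.52
eef_pos: [562.3, 173.2, 151.3]
tcp_rot: [3.14, 0.002, -0.571]
ft_force: [0.7, -0.1, -0.4]
opening: 0.624
t: 33.78
eef_pos: [562.3, 171.2, 151.6]
tcp_rot: [3.14, 0.002, -0.57]
ft_force: [0.4, 0.6, -0.2]
opening: 0.624
t 33.8 pos [562.3 171.2 151.6] psi -0.570 F [ 0.4  0.6 -0.2] M [ 0.07  0.   -0.02] op 0.624
tool total frac [-0.0007 -0.0018  0.1789] rows 2 each [-0.0003 -0.0009  0.0895]
```

```bash
python3 -m pendant '[0,-0.001,0.1,0,1, 0,0,0.05,0,1, 0,0,0.018,0,1, 0,0,0,0,1, 0,0,0,0,1]'; python3 -m pendant '[0,0,0.006,0,1,0,0,0.005,0,1,0,0,0,0,1]';python3 -m pendant '[0,0,0.004,0,1,0,0,0,0,1]';
```

```text
t: 34.4
eef_pos: [563.6, 171.5, 86.4]
tcp_rot: [-3.141, -0.001, -0.571]
ft_force: [-0.6, 0.2, -0.2]
opening: 0.629
t: 34.78
eef_pos: [563.1, 171.9, 81.2]
tcp_rot: [3.141, 0.0, -0.571]
ft_force: [0.0, 0.7, -0.9]
opening: 0.627
t: 35.02
eef_pos: [563.1, 171.9, 79.5]
tcp_rot: [3.141, 0.0, -0.571]
ft_force: [-0.0, -0.3, -1.4]
opening: 0.629
```

```bash
for i in 1 2 3; do python3 -m pendant '[0,0,0.004,0,1,0,0,0,0,1]';done
```

```text
t: 35.28
eef_pos: [563.1, 171.8, 77.9]
tcp_rot: [3.141, 0.0, -0.571]
ft_force: [-0.5, 0.4, -0.7]
opening: 0.628
t: 35.52
eef_pos: [563.1, 171.8, 76.3]
tcp_rot: [3.141, 0.0, -0.571]
ft_force: [0.7, 0.0, -1.1]
opening: 0.627
t: 35.78
eef_pos: [563.3, 171.9, 75.3]
tcp_rot: [-3.141, -0.001, -0.571]
ft_force: [-0.8, -1.0, 5.5]
opening: 0.626
```

Contact; turn back with light pressure.

```bash
python3 -m pendant '[0,0,0.003,0,1,0,0,0,0,1]'; python3 -m pendant '[0,0,0.001,-0.03,1]'; for i in 1 2 3 4 5 ; do python3 -m pendant '[0,0,0.0003,-0.03,1]'|grep -v open; done
```

```text
t: 36.02
eef_pos: [563.4, 171.9, 74.9]
tcp_rot: [-3.141, -0.001, -0.571]
ft_force: [-3.2, -1.4, 13.8]
opening: 0.625
t: 36.15
eef_pos: [563.7, 172.2, 74.9]
tcp_rot: [-3.14, -0.001, -0.476]
ft_force: [-4.3, 3.8, 19.2]
opening: 0.629
t: 36.28
eef_pos: [563.8, 172.3, 75.0]
tcp_rot: [-3.14, -0.002, -0.381]
ft_force: [-5.0, 1.6, 21.9]
t: 36.4
eef_pos: [564.4, 172.4, 75.3]
tcp_rot: [-3.139, -0.004, -0.286]
ft_force: [-2.5, 3.4, 19.7]
t: 36.52
eef_pos: [564.6, 172.6, 75.4]
tcp_rot: [-3.139, -0.004, -0.193]
ft_force: [-4.4, 3.6, 25.6]
t: 36.65
eef_pos: [564.6, 172.7, 75.4]
tcp_rot: [-3.139, -0.005, -0.098]
ft_force: [-5.4, 2.8, 23.6]
t: 36.78
eef_pos: [564.8, 172.5, 75.4]
tcp_rot: [-3.14, -0.005, -0.004]
ft_force: [-2.6, 1.4, 26.3]
```

```bash
for i in 1 2 3 4 5 ; do python3 -m pendant '[0,0,0,-0.03,1]'|grep -v open; done
```

```text
t: 36.9
eef_pos: [564.8, 172.4, 75.3]
tcp_rot: [-3.141, -0.005, 0.09]
ft_force: [-2.6, 2.4, 22.9]
t: 37.02
eef_pos: [564.8, 172.6, 75.2]
tcp_rot: [-3.141, -0.006, 0.185]
ft_force: [-1.9, 2.5, 21.0]
t: 37.15
eef_pos: [565.0, 172.5, 75.3]
tcp_rot: [-3.141, -0.006, 0.279]
ft_force: [-2.3, 0.6, 23.8]
t: 37.28
eef_pos: [564.9, 172.4, 75.1]
tcp_rot: [3.141, -0.005, 0.373]
ft_force: [-0.5, -4.4, 20.3]
t: 37.4
eef_pos: [564.6, 171.6, 74.8]
tcp_rot: [3.14, -0.004, 0.468]
ft_force: [-1.5, -9.8, 19.1]
```

```bash
python3 -m pendant '[0,0,0,0,0.2, 0,0,0,0,-0.3, 0,0,0,0,-0.6, 0,0,0,0,-0.6]'; python3 -c "
from h import *
im=snap('side','s15');print(orange(im,249,182,8), proj('side',(562.5,172,101)),proj('side',(562.5,172,97.6)))
go(562.5,172)"
```

```text
t: 37.9
eef_pos: [562.9, 171.9, 72.3]
tcp_rot: [-3.141, 0.001, 0.466]
ft_force: [0.2, 1.0, -0.8]
opening: 0.778
[(array([245.8, 176.8]), np.int32(26)), (array([250., 181.]), np.int32(45))] [249.06787107 181.66737268] [249.12661584 182.40591354]
t 38.0 pos [562.9 171.9  72.3] psi 0.466 F [ 0.8 -0.3 -0. ] M [-0.   -0.01 -0.02] op 0.784
tool total frac [-0.0009 -0.0007  0.    ] rows 1 each [-0.0009 -0.0007  0.    ]
```

```bash
python3 -m pendant '[0,0,-0.0045,0.055,-0.6, 0,0,0,0.055,-0.6, 0,0,0,0.055,-0.6, 0,0,0,0.055,-0.6, 0,0,0,0.055,-0.6, 0,0,0,0.055,-0.6, 0,0,0,0,-0.6]'; python3 -m pendant '[0,0,0,0,0.3,0,0,0,0,1,0,0,0,0,1,0,0,0,0,1]'; python3 -m pendant '[0,0,0.005,0,1,0,0,0,0,1]'
```

```text
t: 38.83
eef_pos: [563.0, 171.9, 74.2]
tcp_rot: [3.141, 0.0, -0.57]
ft_force: [0.1, 0.7, -0.3]
opening: 0.802
t: 39.33
eef_pos: [563.0, 171.7, 74.4]
tcp_rot: [3.141, 0.0, -0.57]
ft_force: [-1.0, -0.9, 0.1]
opening: 0.628
t: 39.58
eef_pos: [563.3, 171.8, 73.6]
tcp_rot: [-3.141, -0.001, -0.571]
ft_force: [-5.0, -3.8, 14.8]
opening: 0.623
```

```bash
python3 -m pendant '[0,0,0.0015,-0.03,1]'; for i in 1 2 3 4 5 ; do python3 -m pendant '[0,0,0.0003,-0.03,1]'|grep -v open; done
```

```text
t: 39.7
eef_pos: [564.0, 171.8, 73.4]
tcp_rot: [-3.14, -0.002, -0.476]
ft_force: [-2.2, -3.1, 15.0]
opening: 0.621
t: 39.83
eef_pos: [564.5, 171.9, 73.4]
tcp_rot: [-3.139, -0.003, -0.38]
ft_force: [-2.2, -2.6, 16.8]
t: 39.95
eef_pos: [564.9, 171.9, 73.5]
tcp_rot: [-3.139, -0.004, -0.286]
ft_force: [-1.7, -5.0, 18.3]
t: 40.08
eef_pos: [564.2, 172.0, 72.7]
tcp_rot: [-3.14, -0.003, -0.191]
ft_force: [1.3, 1.8, 4.7]
t: 40.2
eef_pos: [563.3, 172.1, 71.7]
tcp_rot: [-3.141, -0.001, -0.097]
ft_force: [-0.4, 0.9, -0.1]
t: 40.33
eef_pos: [563.0, 172.1, 71.2]
tcp_rot: [-3.141, 0.0, -0.002]
ft_force: [-2.1, 2.7, -0.3]
```

Dropped (force fell to 0). Seat lightly and screw clockwise.

```bash
python3 -m pendant '[0,0,0.004,0,1,0,0,0,0,1]'; python3 -m pendant '[0,0,0.0,0.03,1]'; for i in 1 2 3 ; do python3 -m pendant '[0,0,0.0012,0.045,1]'|grep -v open; done; python3 -c "
from h import *
go(563,172)"
```

```text
t: 40.58
eef_pos: [563.1, 172.2, 69.8]
tcp_rot: [-3.141, -0.0, -0.008]
ft_force: [-2.8, 2.3, 3.7]
opening: 0.623
t: 40.7
eef_pos: [563.1, 172.0, 69.7]
tcp_rot: [-3.142, -0.0, -0.103]
ft_force: [-1.7, 1.2, 3.0]
opening: 0.625
t: 40.83
eef_pos: [563.3, 172.2, 69.4]
tcp_rot: [-3.141, -0.0, -0.247]
ft_force: [-3.5, 3.4, 6.1]
t: 40.95
eef_pos: [563.0, 172.1, 68.8]
tcp_rot: [-3.142, 0.0, -0.389]
ft_force: [-3.1, 3.2, 4.5]
t: 41.08
eef_pos: [563.2, 172.3, 68.7]
tcp_rot: [-3.141, -0.0, -0.53]
ft_force: [-5.4, 3.1, 8.9]
t 41.1 pos [563.2 172.3  68.7] psi -0.530 F [-5.4  3.1  8.9] M [0.43 0.83 0.38] op 0.625
tool total frac [-0.0001  0.001   0.    ] rows 1 each [-0.0001  0.001   0.    ]
```

```bash
python3 -m pendant '[0,0,0,0,-0.6, 0,0,0,0,-0.6, 0,0,-0.006,-0.05,-0.6, 0,0,0,-0.05,-0.6, 0,0,0,-0.05,-0.6, 0,0,0,-0.05,-0.6, 0,0,0,-0.05,-0.6, 0,0,0,-0.05,-0.6, 0,0,0,0,-0.6]'; python3 -c "
from h import *
im=snap('side','s16');print(orange(im,250,182,8))"; python3 -m pendant '[0,0,0,0,0.3, 0,0,0,0,1, 0,0,0,0,1, 0,0,0,0,1]'; for i in 1 2 3  ; do python3 -m pendant '[0,0,0.0012,0.045,1]'>/dev/null; python3 -c "
from h import *
go(555,72)"|head -1; done
```

```text
t: 42.2
eef_pos: [563.2, 171.7, 70.4]
tcp_rot: [3.141, 0.0, 0.418]
ft_force: [-0.1, 0.5, 0.5]
opening: 0.798
[(array([248.4, 180. ]), np.int32(73))]
t: 42.75
eef_pos: [563.1, 171.9, 70.6]
tcp_rot: [3.142, 0.0, 0.418]
ft_force: [-0.8, 1.5, -0.2]
opening: 0.624
t 42.9 pos [562.9 171.8  70.1] psi 0.274 F [-1.8  0.4 -0.2] M [ 0.1   0.26 -0.02] op 0.625
t 43.0 pos [562.9 171.8  69.5] psi 0.131 F [-0.9  0.2 -0.4] M [ 0.15  0.13 -0.02] op 0.626
t 43.1 pos [562.8 171.8  69. ] psi -0.010 F [-1.9  0.2 -0.9] M [0.24 0.32 0.03] op 0.622
```

```bash
for i in 1 2 3 4 ; do python3 -m pendant '[0,0,0.0010,0.035,1]'>/dev/null; python3 -c "
from h import *
go(555,72)"|head -1; done
```

```text
t 43.2 pos [562.8 171.9  68.6] psi -0.120 F [-1.3  0.9 -0.3] M [0.19 0.23 0.02] op 0.622
t 43.4 pos [562.8 171.8  68.2] psi -0.229 F [-2.1  0.8 -0.4] M [0.1  0.39 0.02] op 0.625
t 43.5 pos [562.7 171.8  67.8] psi -0.339 F [-1.5  0.7  1.4] M [0.2  0.26 0.05] op 0.622
t 43.6 pos [562.8 171.8  67.4] psi -0.449 F [-1.9  1.2 -0.5] M [0.19 0.38 0.05] op 0.622
```

```bash
for i in 1 2 ; do python3 -m pendant '[0,0,0.0008,0.03,1]'>/dev/null; python3 -c "
from h import *
go(555,72)"|head -1; done
```

```text
t 43.8 pos [562.7 171.9  67.1] psi -0.543 F [-3.1  0.9  0.6] M [0.34 0.41 0.06] op 0.628
t 43.9 pos [562.8 172.   66.8] psi -0.637 F [-2.8  4.1  3.3] M [0.83 0.71 0.42] op 0.621
```

```bash
python3 -m pendant '[0,0,0,0,-0.6, 0,0,0,0,-0.6, 0,0,0,-0.05,-0.6, 0,0,0,-0.05,-0.6, 0,0,0,-0.05,-0.6, 0,0,0,0,0.3, 0,0,0,0,1, 0,0,0,0,1, 0,0,0,0,1,0,0,0,0,1]';  for i in 1 2 3 4 ; do python3 -m pendant '[0,0,0.0004,0.03,1]'>/dev/null; python3 -c "
from h import *
go(555,72)"|head -1; done
```

```text
t: 45.12
eef_pos: [563.2, 171.9, 67.0]
tcp_rot: [-3.142, -0.0, -0.163]
ft_force: [0.2, 1.3, -0.2]
opening: 0.629
t 45.2 pos [562.9 172.3  66.9] psi -0.258 F [-0.1  6.6  3.1] M [1.47 0.04 0.95] op 0.629
t 45.4 pos [563.  172.6  66.9] psi -0.352 F [-1.   6.2  4.6] M [1.23 0.31 1.04] op 0.631
t 45.5 pos [563.2 172.5  66.8] psi -0.447 F [0.3 5.1 4. ] M [0.74 0.05 0.95] op 0.628
t 45.6 pos [563.4 172.2  66.7] psi -0.541 F [-0.4  2.   4.6] M [0.5  0.06 0.99] op 0.622
```

```bash
python3 -m pendant '[0,0,0,0,-0.6, 0,0,0,0,-0.6, 0,0,0,0,-0.6, 0,0,-0.1,0,-0.6, 0,0,-0.15,-0.05,0, 0,0,-0.15,-0.05,1, 0,0,0,-0.049,1, 0,0,0,0,1, 0,0,0,0,1]';  python3 -c "
from h import *
im=snap('side','s17');print(orange(im,250,183,9),proj('side',(562.5,172,92.9)),orange(im,267,195,9),orange(im,287,207,9))
im=snap('top','t17')
c,s=np.cos(-.073),np.sin(-.073)
x,y=165,0
print('P',554.8+x*c-y*s,72+x*s+y*c)
print(env.landmark_of('boxlid_edge','side'))
go(554.8+x*c-y*s,72+x*s+y*c)
"
```

```text
t: 46.75
eef_pos: [562.8, 171.7, 225.4]
tcp_rot: [3.141, 0.002, -0.075]
ft_force: [0.6, 0.6, -0.2]
opening: 0.329
[(array([247.8, 180.6]), np.int32(89))] [249.20754227 183.42332265] [(array([266.9, 194.9]), np.int32(41))] [(array([286.1, 207.4]), np.int32(49))]
P 719.3605527032294 59.9656951173882
[{'xyz': [694.2, 67.3, 159.5], 'confidence': 0.82}, {'xyz': [515.8, -320.5, -1.2], 'confidence': 0.28}]
t 46.9 pos [563.  171.8 225.5] psi -0.073 F [0.4 0.6 0.9] M [-0.    0.06 -0.01] op 0.202
tool total frac [0.4103 0.2502 0.    ] rows 4 each [0.1026 0.0626 0.    ]
```

View pics/s17.png

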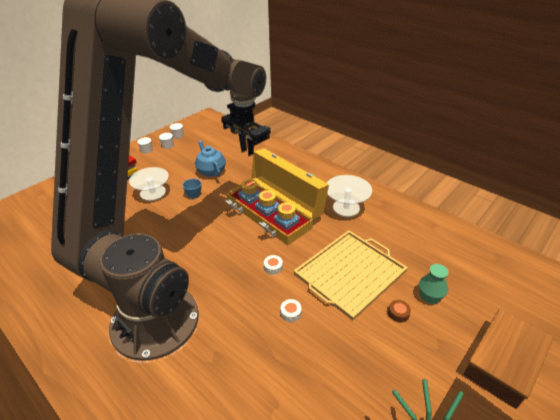

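```bash
python3 -c "
import cv2
im=cv2.imread('pics/s17.png');cv2.imwrite('pics/s17z.png',cv2.resize(im[150:250,220:340],None,fx=6,fy=6,interpolation=2))"
```

```text
(no output)
```

View pics/s17z.png

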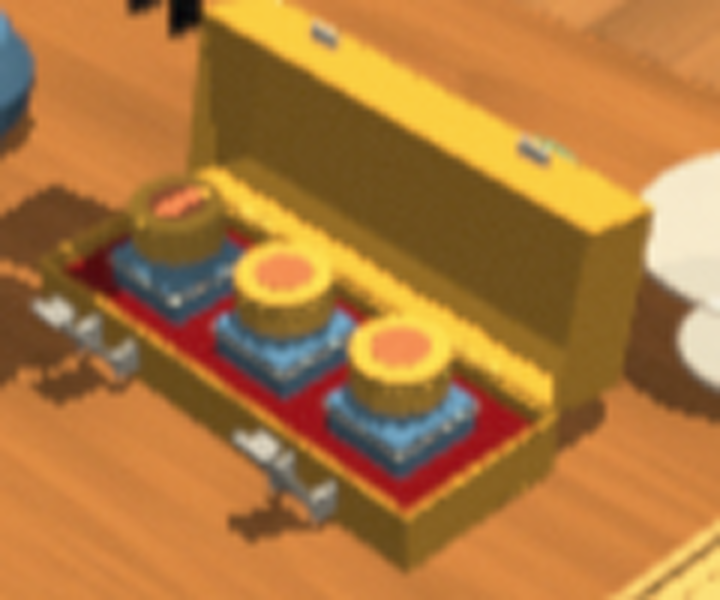

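```bash
python3 -m pendant '[0.1026,0.0626,0,0,1, 0.1026,0.0626,0,0,1, 0.1026,0.0626,0,0,1, 0.1026,0.0626,0,0,1, 0,0,0,0,1, 0,0,0,0,1]';  python3 -c "
from h import *
go(719.4,60,133)
"
```

```text
t: 47.65
eef_pos: [719.3, 60.3, 225.4]
tcp_rot: [3.142, 0.002, -0.072]
ft_force: [-0.1, 0.3, 0.7]
opening: 0.004
t 47.6 pos [719.3  60.3 225.4] psi -0.072 F [-0.1  0.3  0.7] M [ 0.04  0.02 -0.03] op 0.004
tool total frac [0.0004 0.0008 0.2311] rows 2 each [0.0002 0.0004 0.1155]
```

```bash
python3 -m pendant '[0,0,0.1155,0,1, 0,0,0.1155,0,1, 0,0,0,0,1, 0,0,0,0,1]';  python3 -c "
from h import *
go(719.4,60,133)
im=snap('side','s18');cv2.imwrite('pics/s18z.png',cv2.resize(im[100:260,220:410,::-1],None,fx=4,fy=3.7,interpolation=2))
"
```

```text
t: 48.15
eef_pos: [720.2, 60.8, 136.0]
tcp_rot: [-3.142, -0.002, -0.071]
ft_force: [-0.6, -0.2, -0.0]
opening: 0.006
t 48.1 pos [720.2  60.8 136. ] psi -0.071 F [-0.6 -0.2 -0. ] M [ 0.03 -0.01  0.01] op 0.006
tool total frac [-0.0019  0.0021  0.0076] rows 1 each [-0.0019  0.0021  0.0076]
```

View pics/s18z.png

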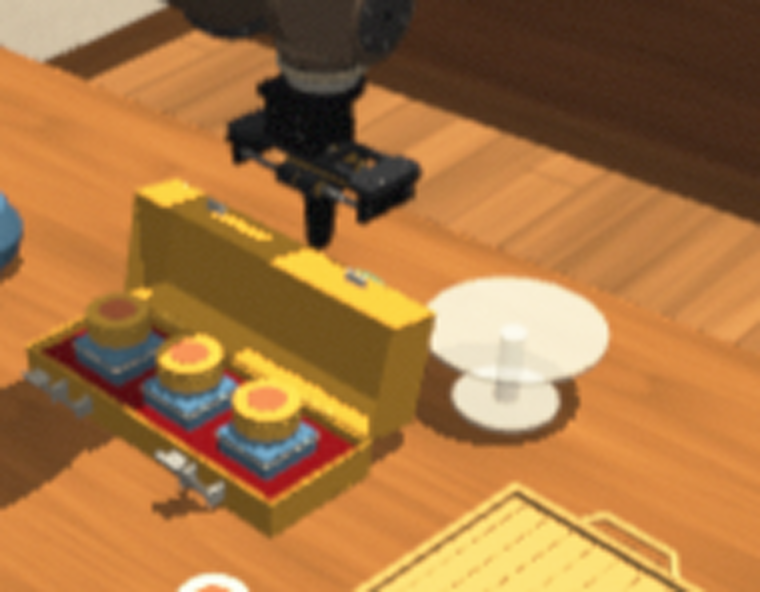

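```bash
python3 -m pendant '[-0.02,0.002,0.004,0,1, -0.0175,0,0,0,1, -0.0375,0,-0.024,0,1]'; python3 -m pendant '[-0.0375,0,-0.024,0,1]'; python3 -m pendant '[-0.043,0,-0.012,0,1]'; python3 -m pendant '[-0.043,0,-0.012,0,1]'; python3 -c "
from h import *
im=snap('side','s19');cv2.imwrite('pics/s19z.png',cv2.resize(im[100:260,220:410,::-1],None,fx=4,fy=3.7,interpolation=2))
"
```

```text
t: 48.58
eef_pos: [690.0, 61.5, 142.4]
tcp_rot: [-3.141, -0.002, -0.072]
ft_force: [3.3, 1.2, -2.6]
opening: 0.002
t: 48.7
eef_pos: [674.2, 62.6, 152.1]
tcp_rot: [3.142, -0.001, -0.072]
ft_force: [3.8, -0.3, -2.1]
opening: 0.008
t: 48.82
eef_pos: [657.8, 63.8, 158.0]
tcp_rot: [-3.141, -0.004, -0.072]
ft_force: [4.4, -0.1, 4.2]
opening: 0.006
t: 48.95
eef_pos: [640.1, 65.1, 162.4]
tcp_rot: [-3.142, -0.002, -0.072]
ft_force: [4.2, -0.1, -0.9]
opening: 0.003
```

View pics/s19z.png

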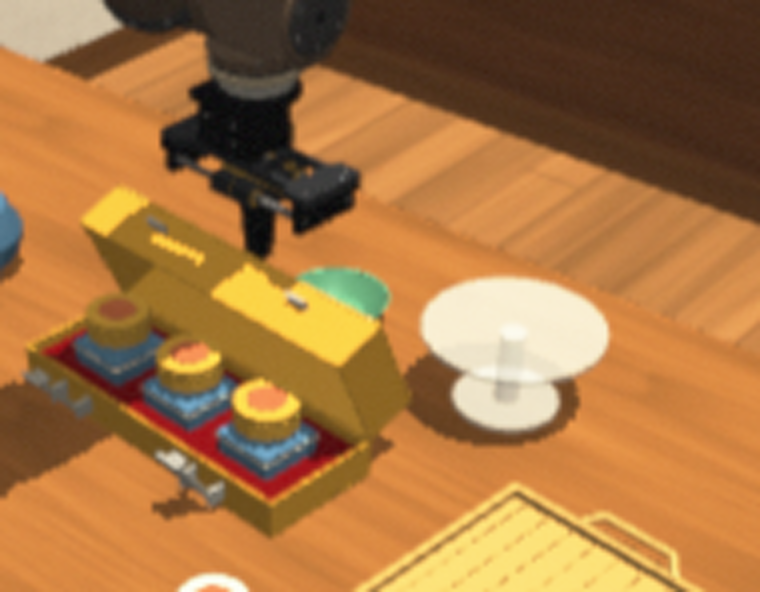

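```bash
python3 -m pendant '[-0.044,0,0.001,0,1]'; python3 -m pendant '[-0.044,0,0.002,0,1]'; python3 -m pendant '[-0.042,0,0.012,0,1]'; python3 -m pendant '[-0.042,0,0.017,0,1]'; python3 -m pendant '[-0.036,0,0.025,0,1]';python3 -m pendant '[-0.036,0,0.028,0,1]';python3 -m pendant '[-0.027,0,0.033,0,1]'
```

```text
t: 49.12
eef_pos: [623.8, 66.3, 162.4]
tcp_rot: [-3.141, -0.004, -0.072]
ft_force: [3.5, 0.2, 7.3]
opening: 0.002
t: 49.25
eef_pos: [605.5, 67.7, 161.2]
tcp_rot: [-3.141, -0.003, -0.072]
ft_force: [3.1, 0.0, -0.8]
opening: 0.007
t: 49.38
eef_pos: [588.5, 68.9, 156.4]
tcp_rot: [-3.141, -0.002, -0.072]
ft_force: [2.4, 0.9, 5.2]
opening: 0.002
t: 49.5
eef_pos: [571.6, 70.2, 149.4]
tcp_rot: [-3.141, -0.002, -0.072]
ft_force: [2.4, 2.2, 1.9]
opening: 0.007
t: 49.62
eef_pos: [556.8, 71.2, 139.2]
tcp_rot: [-3.141, -0.001, -0.072]
ft_force: [-0.2, 1.3, 4.9]
opening: 0.004
t: 49.75
eef_pos: [542.5, 72.2, 127.7]
tcp_rot: [-3.141, -0.001, -0.072]
ft_force: [2.4, 0.5, 1.5]
opening: 0.006
t: 49.88
eef_pos: [531.4, 73.0, 114.4]
tcp_rot: [-3.142, 0.0, -0.071]
ft_force: [-0.3, 1.5, 2.8]
opening: 0.004
```

```bash
python3 -m pendant '[-0.02,0,0.025,0,1]';python3 -m pendant '[0,0,0.006,0,1,0,0,0,0,1]'; python3 -m pendant '[0,0,0.005,0,1,0,0,0,0,1]'
```

```text
t: 50.0
eef_pos: [523.9, 73.5, 103.9]
tcp_rot: [3.142, -0.0, -0.071]
ft_force: [0.6, -0.5, 0.3]
opening: 0.004
t: 50.25
eef_pos: [524.6, 73.3, 101.6]
tcp_rot: [3.141, -0.0, -0.072]
ft_force: [0.1, -0.5, -0.6]
opening: 0.007
t: 50.5
eef_pos: [524.9, 73.3, 100.7]
tcp_rot: [3.142, -0.002, -0.072]
ft_force: [-3.2, -0.2, 13.4]
opening: 0.007
```

```bash
python3 -m pendant '[0,0,0.004,0,1,0,0,0,0,1]'; python3 -m pendant '[0,0,-0.1,0,1,0,0,-0.06,0,1,0,0,0,0,1]'; python3 -c "
from h import *
im=snap('side','s20');cv2.imwrite('pics/s20z.png',cv2.resize(im[100:260,200:390,::-1],None,fx=4,fy=3.7,interpolation=2))
im=snap('top','t20');cv2.imwrite('pics/t20z.png',cv2.resize(im[140:290,150:340,::-1],None,fx=4,fy=4,interpolation=2))
"
```

```text
t: 50.75
eef_pos: [525.0, 73.3, 100.6]
tcp_rot: [-3.142, -0.003, -0.071]
ft_force: [-9.2, -1.1, 33.0]
opening: 0.001
t: 51.12
eef_pos: [525.4, 73.4, 163.5]
tcp_rot: [-3.141, -0.004, -0.072]
ft_force: [0.5, -0.7, -0.0]
opening: 0.004
```

View pics/s20z.png

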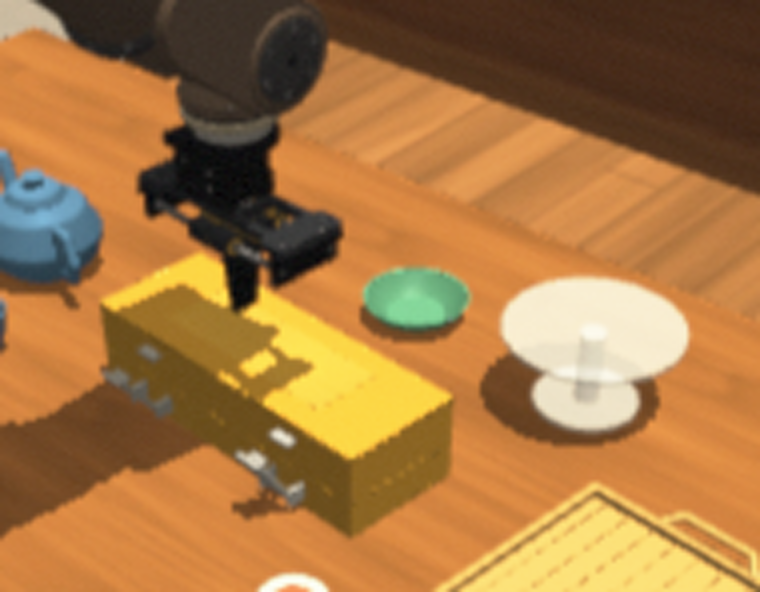

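View pics/t20z.png

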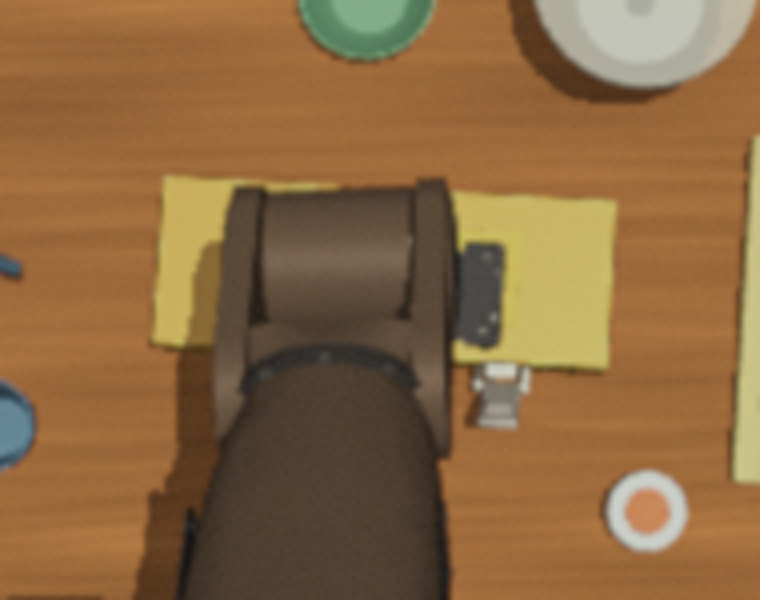

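```bash
python3 -c "
from h import *
go(404,-7.2,160)"
```

```text
t 51.2 pos [524.3  73.3 161.4] psi -0.072 F [-0.6 -0.2 -0.8] M [0.04 0.   0.01] op 0.008
tool total frac [-0.2855  0.2224  0.0036] rows 3 each [-0.0952  0.0741  0.0012]
```

```bash
python3 -m pendant '[-0.0952,0.0741,0,0,1,-0.0952,0.0741,0,0,1,-0.0952,0.0741,0,0,1,0,0,0,0,1,0,0,0,0,1]'; python3 -c "
from h import *
go(404,-7.2,48)
im=snap('side','s21');cv2.imwrite('pics/s21z.png',cv2.resize(im[100:260,200:390,::-1],None,fx=4,fy=3.7,interpolation=2))"
```

```text
t: 51.85
eef_pos: [404.6, -7.2, 161.5]
tcp_rot: [3.142, 0.0, -0.072]
ft_force: [0.6, -0.2, -0.2]
opening: 0.001
t 51.9 pos [404.6  -7.2 161.5] psi -0.072 F [ 0.6 -0.2 -0.2] M [-0.05 -0.05  0.03] op 0.001
tool total frac [-1.500e-03  2.000e-04  2.838e-01] rows 2 each [-8.000e-04  1.000e-04  1.419e-01]
```

View pics/s21z.png

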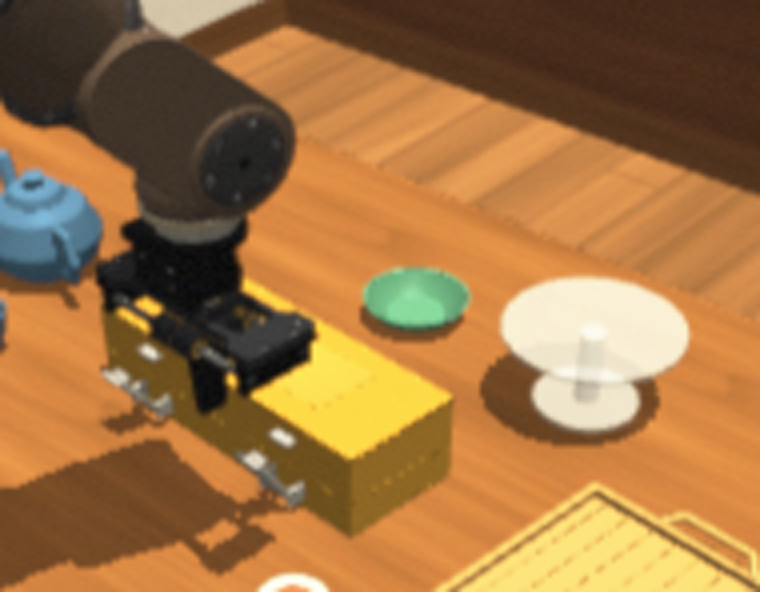

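```bash
python3 -m pendant '[0,0,0.095,0,1,0,0,0.095,0,1,0,0,0.093,0,1,0,0,0,0,1,0,0,0,0,1]'; python3 -c "
from h import *
go(404,-7.2,48)
im=snap('side','s22');cv2.imwrite('pics/s22z.png',cv2.resize(im[130:290,200:390,::-1],None,fx=4,fy=3.7,interpolation=2))"
```

```text
t: 52.52
eef_pos: [404.7, -6.9, 49.3]
tcp_rot: [3.141, -0.0, -0.071]
ft_force: [-0.3, -0.5, -0.1]
opening: 0.006
t 52.5 pos [404.7  -6.9  49.3] psi -0.071 F [-0.3 -0.5 -0.1] M [-0.02 -0.02  0.08] op 0.006
tool total frac [-0.0017  0.0008  0.0031] rows 1 each [-0.0017  0.0008  0.0031]
```

View pics/s22z.png

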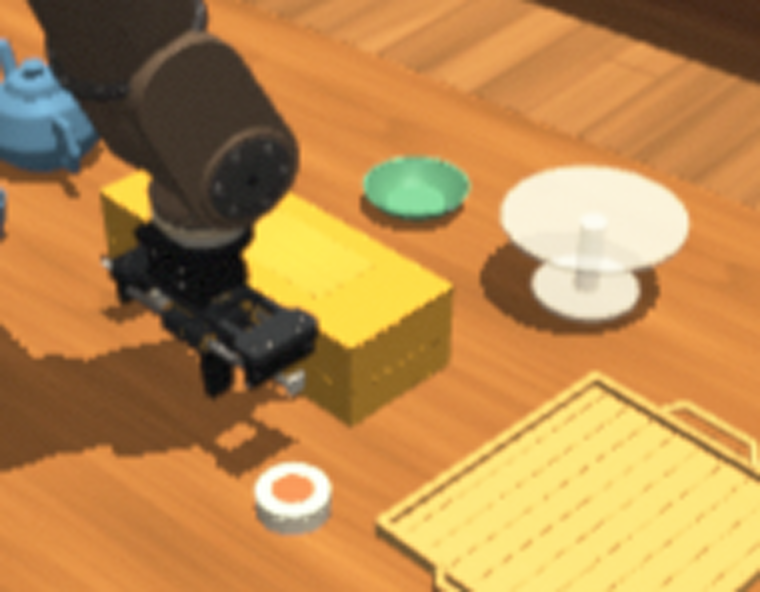

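```bash
for i in 1 2 3; do python3 -m pendant '[0.03,0,0,0,1]'|grep -v open; done; for i in 1 2 3; do python3 -m pendant '[0.015,0,0,0,1]'|grep -v open; done
```

```text
t: 52.7
eef_pos: [416.7, -7.9, 49.9]
tcp_rot: [3.141, -0.002, -0.071]
ft_force: [0.3, 0.2, -0.7]
t: 52.82
eef_pos: [429.4, -9.0, 49.6]
tcp_rot: [3.141, -0.002, -0.071]
ft_force: [-1.3, -0.4, 1.1]
t: 52.95
eef_pos: [441.1, -9.8, 49.1]
tcp_rot: [3.141, -0.001, -0.072]
ft_force: [-1.3, -0.2, 1.3]
t: 53.08
eef_pos: [447.0, -10.2, 48.8]
tcp_rot: [3.141, -0.001, -0.072]
ft_force: [-1.4, -0.5, 0.9]
t: 53.2
eef_pos: [452.2, -10.6, 48.6]
tcp_rot: [3.142, 0.0, -0.072]
ft_force: [-1.1, -0.2, 0.8]
t: 53.32
eef_pos: [456.2, -10.7, 48.5]
tcp_rot: [-3.141, 0.005, -0.071]
ft_force: [-21.0, -1.5, 15.0]
```

```bash
python3 -m pendant '[-0.06,0,0,0,1,-0.065,0,0,0,1,0,0,0,0,1]'; python3 -c "
from h import *
go(416.8,172.4,49)
snap('side','s23')"
```

```text
t: 53.7
eef_pos: [407.0, -7.3, 48.7]
tcp_rot: [-3.142, 0.001, -0.072]
ft_force: [0.3, 0.3, 0.2]
opening: 0.005
t 53.7 pos [407.   -7.3  48.7] psi -0.072 F [0.3 0.3 0.2] M [0.04 0.04 0.06] op 0.005
tool total frac [-0.0077 -0.4498 -0.0007] rows 4 each [-0.0019 -0.1124 -0.0002]
```

View pics/s23.png

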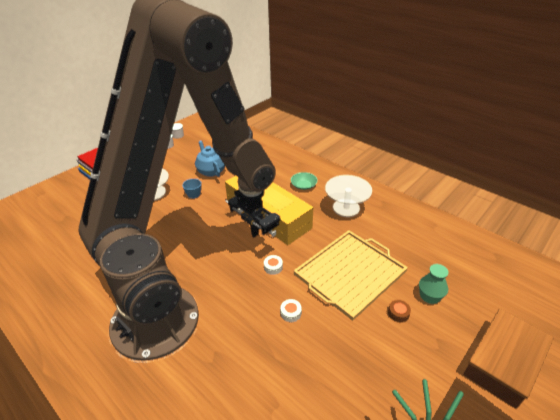

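```bash
python3 -m pendant '[-0.005,-0.1124,0,0,1,-0.005,-0.1124,0,0,1,-0.005,-0.1124,0,0,1,-0.005,-0.1124,0,0,1,0,0,0,0,1,0,0,0,0,1]'; for i in 1 2 3 4; do python3 -m pendant '[0.03,0,0,0,1]'|grep -v open; done
```

```text
t: 54.5
eef_pos: [413.4, 172.4, 48.6]
tcp_rot: [3.142, -0.0, -0.071]
ft_force: [1.0, -0.9, 0.0]
opening: 0.007
t: 54.62
eef_pos: [425.2, 170.8, 48.7]
tcp_rot: [3.141, 0.001, -0.073]
ft_force: [-0.7, 0.2, 0.0]
t: 54.75
eef_pos: [438.0, 169.9, 48.7]
tcp_rot: [3.141, 0.0, -0.073]
ft_force: [-2.6, -0.0, 1.2]
t: 54.88
eef_pos: [449.9, 169.3, 48.7]
tcp_rot: [3.141, 0.0, -0.073]
ft_force: [-2.7, 0.4, 1.2]
t: 55.0
eef_pos: [461.9, 168.7, 48.7]
tcp_rot: [3.142, -0.0, -0.072]
ft_force: [-1.2, 0.4, 1.2]
```

```bash
for i in 1 2; do python3 -m pendant '[0.012,0,0,0,1]'|grep -v open; done;  python3 -m pendant '[0.005,0,0,0,1]'
```

```text
t: 55.12
eef_pos: [466.6, 168.6, 48.6]
tcp_rot: [-3.142, -0.0, -0.072]
ft_force: [-1.1, 0.4, 0.2]
t: 55.25
eef_pos: [470.2, 168.3, 48.6]
tcp_rot: [3.141, 0.001, -0.072]
ft_force: [-17.2, 2.1, 7.1]
t: 55.38
eef_pos: [470.1, 168.2, 48.4]
tcp_rot: [3.14, 0.005, -0.072]
ft_force: [-15.5, 3.6, 11.1]
opening: 0.007
```

```bash
python3 -m pendant '[-0.06,0,0,0,1,-0.065,0,0,0,1,0,0,-0.12,0,1,0,0,-0.12,0,1,0,0,-0.12,0,1,0,0,0,0,1]'; python3 -c "
from h import *
go(430,-300,200)"; python3 -m pendant '[0,0.12,0,0,1,0,0.12,0,0,1,0,0.12,0,0,1,0,0.12,0,0,1,0,0.12,0,0,1,0,0.12,0,0,1,0,0.12,0,0,1,0,0.12,0,0,1,0,0.12,0,0,1,0,0.12,0,0,1]'; python3 -c "
from h import *
np.set_printoptions(precision=1,suppress=True)
im=snap('side','s24');cv2.imwrite('pics/s24z.png',cv2.resize(im[150:270,190:350,::-1],None,fx=5,fy=5,interpolation=2))
im=snap('top','t24');cv2.imwrite('pics/t24z.png',cv2.resize(im[120:300,100:350,::-1],None,fx=3.2,fy=3.2,interpolation=2))
for t in('boxlid_edge','latch1_grip','latch2_grip'):
  for c in('top','side'): print(t,c,[(np.array(d['xyz']),round(float(d['confidence']),2)) for d in env.landmark_of(t,c)])
def W(x,y,z):
  c,s=np.cos(-.073),np.sin(-.073); return np.array([554.8+x*c-y*s,72+x*s+y*c,z])
print(W(-62,0,100),W(-76,-90,72),W(-76,90,72))
"
```

```text
t: 56.12
eef_pos: [423.7, 172.3, 195.7]
tcp_rot: [-3.14, -0.006, -0.071]
ft_force: [-0.4, 0.6, -1.8]
opening: -0.001
t 56.1 pos [423.7 172.3 195.7] psi -0.071 F [-0.4  0.6 -1.8] M [ 0.02 -0.04 -0.05] op -0.001
tool total frac [ 0.0995  1.1767 -0.0109] rows 9 each [ 0.0111  0.1307 -0.0012]
t: 57.38
eef_pos: [387.6, -308.3, 191.6]
tcp_rot: [-3.141, 0.001, -0.072]
ft_force: [1.0, 0.4, 0.3]
opening: 0.003
boxlid_edge top [(array([495.7,  78.1, 101.1]), 0.58), (array([557.1,  72.1,   2.1]), 0.55)]
boxlid_edge side [(array([491.2,  82. , 102.1]), 0.87)]
latch1_grip top [(array([468.4,  -4.7,  70.7]), 0.35)]
latch1_grip side []
latch2_grip top [(array([483. , 170.1,  75.3]), 0.47)]
latch2_grip side [(array([484.3, 170.8,  73.8]), 0.51)]
[493.   76.5 100. ] [472.4 -12.2  72. ] [485.6 167.3  72. ]
```

View pics/s24z.png

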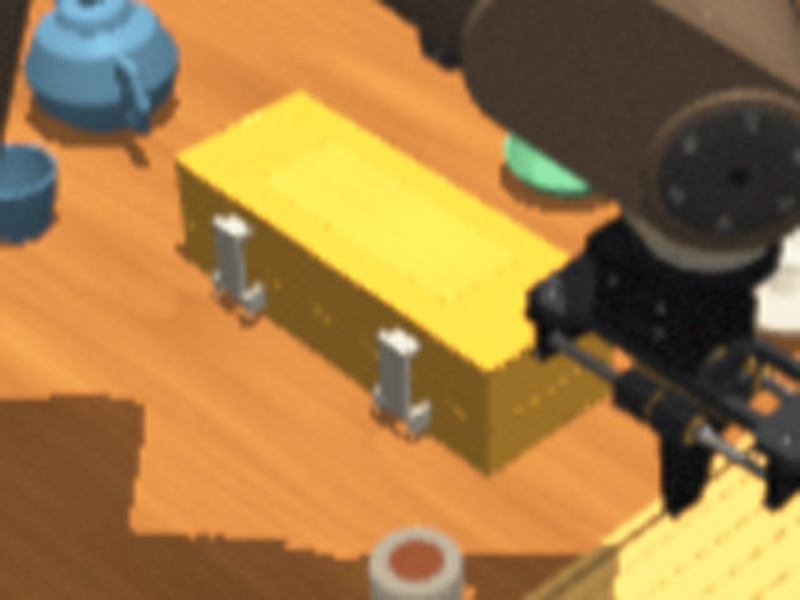

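View pics/t24z.png

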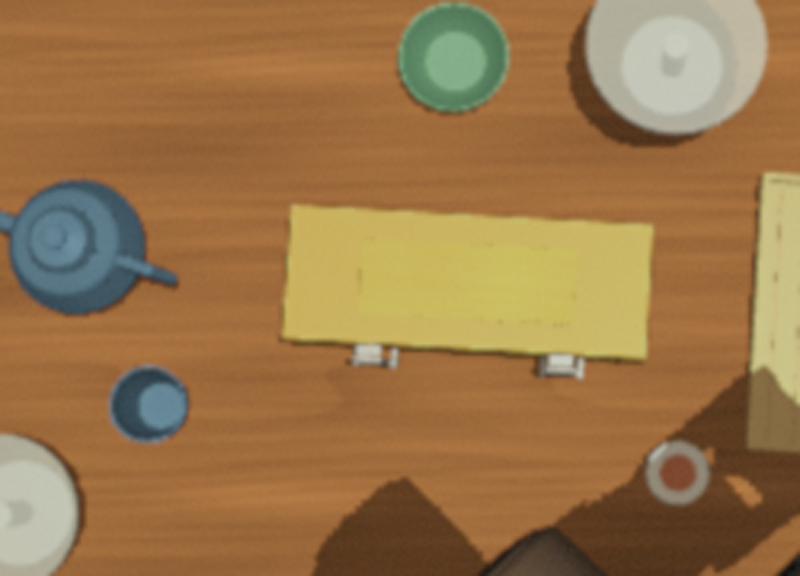

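```bash
python3 -c "
from h import *
im=cv2.imread('pics/t24.png')
cv2.imwrite('pics/t24y.png',cv2.resize(im[215:245,200:295],None,fx=8,fy=8,interpolation=2))
def W(x,y,z,yaw=-.073):
  c,s=np.cos(yaw),np.sin(yaw); return np.array([554.8+x*c-y*s,72+x*s+y*c,z])
for y in(-90,90):
  for th in(0,.1):
    print(y,th,(proj('top',W(-76-64*np.sin(th),y,22+64*np.cos(th)))-[200,215]+.5)*8)
"
```

```text
-90 0 [604.16784496 163.51771378]
-90 0.1 [603.26574613 180.71849835]
90 0 [121.41864557 138.53662606]
90 0.1 [120.41234292 155.71798695]
```

View pics/t24y.png

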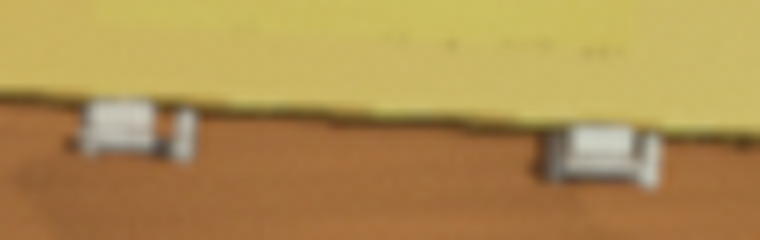

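```bash
python3 -m pendant '[0,0,0,0,1,0,0,0,0,1]'; python3 -c "
from cell import env
print(env.job_done(), env.state()['t'])"
```

```text
t: 58.02
eef_pos: [388.4, -306.5, 192.8]
tcp_rot: [3.141, -0.0, -0.071]
ft_force: [0.1, -0.3, 0.1]
opening: 0.002
the job is handed in; nothing more can be done
the job is handed in; nothing more can be done
```

The gift box is ready and the job was handed in at about 58 s. All three caddies have a brass cap screwed home, the lid is shut and both latch levers are up. There were three caddies and three caps, so there is no spare on the tray.

**Last checks:**
- **Caps:** Each cap was turned until the wrist moment rose to about 1 N m at its stop. In the side picture they sat level, and their tops were within about one pixel of the expected height; the far cap's automatic reading was about 3 px off, partly in the arm's shadow, but by eye in the enlarged picture it fitted.
- **Lid:** It stopped at 100.6 mm under about 33 N of pressing; the nominal height is 100 mm.
- **Latches:** Both levers stopped hard under roughly 15–21 N and stand upright in both pictures. Latch 1's stop read about 0.8 mm further out than latch 2's, which is within the error of my box-angle estimate. The network's points for the lid edge and levers lay within about 8 mm of the expected places; latch 1 was the worst, found only in the top view and with low confidence.
- **Forces:** The highest push I saw on a caddy was about 26 N, against the 60 N limit.
- **Ornaments:** I touched none of them; those visible in the last pictures stand where they were, and the others I did not re-measure.

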